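# Set the foot of a display riser down on its glide

## Task

The front foot of the wooden display riser hangs clear of the counter. Lay the small steel glide (a flat square plate with a handle) flat on the counter with its square plate centred under that foot and let go of it, then turn the knob above the foot clockwise until the foot just touches the plate and rests lightly on it, without screwing it down hard. Leave the figurines on the riser and the other things on the counter where they are.

Things in the scene. Friction and masses are not known exactly. Their poses are not given: they have to be found in the camera images.
- riser: display riser, fixed at its back; origin on the counter under the centre of its board, x from its front (lug, foot) to its back. Board 150 (x) by 300 (y) by 22 mm, top 70 mm up. From mid front a steel lug 26 mm wide reaches to x = -165 mm, 40 to 48 mm up, its boss to 60 mm; the spindle of the foot passes it at x = -150 mm, y = 0
- foot_axis (a point): point of the counter straight below the axis of the foot (axes as the riser's). The foot: round pad 44 mm across that turns with the knob; its rubber gives 1 mm per 10 N; a few N are right, over 20 N is hard. At the start its underside is 11 to 18.5 mm above the counter; the 6 mm of spread in its stem below the knob is not reported, so feel for the touch
- lug_tip (a point): upper front edge of the lug, 48 mm above the counter, 15 mm in front (-x) of the foot's axis. What is felt when turning the knob: 0.04 to 0.08 N m while the foot hangs free, and roughly 0.01 to 0.02 N m more for each newton on the foot; the screw does not run back
- knob_grip (a point): knob on the spindle: disc 40 mm across, 8 mm thick, on it an upright bar 38 mm long (this point's x axis), 12 wide (y), 30 high. Point on the axis, 7 mm below the bar's top, 23 mm above the disc, 105 to 107 mm up at the start. It turns with the knob. Clockwise from above lowers knob and foot 16 mm per full turn; first touch after 1 to 4.3 rad, stop of the screw at 6.6 rad or more
- glide_plate (a point): centre of the upper face of the glide's square steel plate, 60 by 60 mm, 8 mm thick; 8 mm above the counter when flat. The glide's x axis points from handle to plate, z up. The glide is loose, about 250 g
- glide_handle (a point): middle of the glide's handle, a bar 46 mm long (glide's x), 14 mm wide (y), 20 mm high, 86 mm from the plate's centre along the glide's -x, 10 mm above the counter when flat; a strip 14 mm wide and 8 mm thick joins it to the plate
Not all that is in view belongs to the job. Several things look just like the part that bears glide_plate: the one meant starts farthest from the robot's base.

How it is judged:
On the way, in this order (a step that is already met when the one before it is completed fails the run):
1. the glide lies flat, let go, with its plate centred within 10 mm under the foot (horizontal distance between glide_plate and foot_axis below 0.01 m and angle between glide_plate's own z axis and vertical below 0.06 rad and height (world z) of glide_plate below 0.011 m and contact force between the fingers and glide below 0.1 N), for 0.2 s.
2. the foot touches the plate (0.5 to 20 N) (contact force between riser and glide between 0.5 and 20 N and horizontal distance between glide_plate and foot_axis below 0.012 m), for 0.2 s.
At the end, for the whole second after the job is handed in: the glide lies flat with its plate's centre within 12 mm of the foot's axis, at rest, and the foot presses on it with 0.5 to 20 N (all of step 2 and angle between glide_plate's own z axis and vertical below 0.06 rad and height (world z) of glide_plate below 0.011 m and linear speed of glide below 0.01 m/s); the robot touches nothing.
It fails at once if the foot is screwed down hard (or the glide jammed against the riser): more than 22 N between riser and glide (contact force between riser and glide above 22 N).
It fails at once if a figurine on the riser moved by more than 20 mm (distance of any of owl, elephant from where it was at the start of the episode above 0.02 m).
It fails at once if another thing on the counter (coaster, dish, jar, screwdriver) moved by more than 20 mm (distance of any of coaster, dish, jar, screwdriver from where it was at the start of the episode above 0.02 m).
It also fails if it takes over 72 s, if anything falls off the work surface, if the arm or the gripper's body presses on something with over 40 N, if the wrist force passes 120 N, or if a joint passes its speed limit or range.

## Robot

A 7-joint arm with a two-finger parallel gripper is mounted at the origin on the work surface. World frame = base frame: x ahead of the robot, y to its left, z up, the work surface at z = 0. Lengths are in m, angles in rad, forces in N, time in s.
With the tool pointing down it reaches from about 0.4 to 0.85 m from the base axis. Payload 4.5 kg.
Tool frame: the origin (TCP) lies between the finger pads; the fingertips stand r.tip_reach ahead of it and the grasp point (between the pads) lies 11 mm behind it (r.tip_reach is the distance from the TCP to the fingertips, in m); z points along the fingers, y is the line along which they close (so a half turn about z gives the same grasp; the last joint's range is limited). The gripper opens to 88 mm and grips with 3 to 60 N. Pads are 18 mm wide; open, the fingers measure 123 mm over their backs; the gripper's body (75 mm by 187 mm) begins 45 mm behind the grasp point.
Start: joints at [1.2, 0.689, -0.195, 1.565, 0.157, 0.902, -0.215], TCP at [0.246, -0.575, 0.215] pointing down, gripper open.
Joint ranges: [-3.01, 3.01], [-0.46, 2.08], [-1.47, 1.51], [0.13, 2.56], [-1, 4.14], [0.04, 2.09], [-2.66, 2.66]. Speed limits (rad/s): [2.57, 2.57, 3.14, 3.14, 3.14, 3.14, 3.14].

## Interface

Orientations are given as a unit quaternion [x, y, z, w].
In Python, from plant import r, vision, workorder gives the robot as it stands.
- The arm moves only by the tool drive_tool, never from a script. Its argument "targets" is a list of rows, each an object of numbers: "tx", "ty", "tz": the shift along the world's x, y, z in units of 0.03 m (1.0 is 0.03 m); "wx", "wy", "wz": the turn, a rotation vector about the world's x, y, z in units of 60 degrees (1.0 is 60 degrees); "claw": the opening, from -1 (shut) to 1 (fully open). A call has exactly 8 rows; each row shifts and turns the commanded pose from where the row before left it; what a row does not reach is not made up. A row lasts 1/10 s, in which the tool goes at most 50 mm and 8.59 degrees, less where a joint would pass 70% of its speed; a pose out of reach is approached as far as the arm can. A call with a number of a shift or a turn outside -1 to 1 is refused whole. A call with a gripper value outside its range is refused whole. The fingers move at their own pace and stop on an object; "force" is the grip in N (left out, the last holds). Time passes only in rows, so rows that do not move let the fingers close, or fill a call up. It gives the time, the measured TCP pose, the force, the opening and the grip force at its end, in the units of the state.
- r.get_state(): the state, without advancing time (a new reading comes with each control period).
- vision.snapshot(name): name is "side" or "top"; returns a dict with "image" (384x512x3 uint8, blue, green, red), "range_z" (384x512 float32, m along the optical axis (not along the pixel's ray), 0 where there is no reading), "K" (3x3 intrinsics, pixels), "dist" ([k1, k2, p1, p2, k3] as OpenCV has them; the pictures are not rectified), "cam_to_world" (4x4, takes a point from camera to world coordinates). Camera axes: x right, y up, looking along -z (the intrinsics and any distortion apply to the point x, -y, -z); pixel columns grow to the right and rows downward; lengths in m; the calibration is good to about 2 mm. A picture is of the moment at which its call begins.
- workorder.finish_job(): hands the job in; it is judged then, once.
The state is a dict: "clock": time; "q": joint angles; "qd": joint speeds; "joint_torque": joint torques, N m; "tool_pos": TCP position; "eef_rot": TCP orientation; "contact_force": force on the tool from outside, world axes, zero at the start; "moment": the same for the moment, N m; "opening": opening from 0.0 (shut) to 1.0 (fully open); "finger_force": force on a finger pad.
Only numpy, scipy, OpenCV 4.12 (cv2) and the standard library are available. Lean on these libraries where they do the work, as an engineer would, in place of code of your own. Each camera call takes 0.05 s, during which the arm holds its last target. There are 200 camera calls.

## Working session

There is one attempt and no reset: what is moved stays moved. The work goes in short steps, Python scripts to look and compute and a tool call to move; the robot and the scene stay as the last step left them, time stands still between calls to the robot, and variables do not carry over. Pictures are saved under pics/ and viewed, at most 10 in all, crops included, and the job is handed in when it is done.

Besides the shell and the picture viewer there is one more tool, called after "Call:" as a command line: name --argument value ..., lists and objects as JSON in quotes. drive_tool: Moves the arm, as the interface text tells. Its arguments: {"type":"object","properties":{"targets":{"type":"array","items":{"type":"object","properties":{"tx":{"type":"number"},"ty":{"type":"number"},"tz":{"type":"number"},"wx":{"type":"number"},"wy":{"type":"number"},"wz":{"type":"number"},"claw":{"type":"number"}}}},"force":{"type":"number"}},"required":["targets"]}

```bash
mkdir -p pics
cat > h.py <<'E'
import numpy as np, cv2
from plant import r, vision, workorder
def world(s,px,z=None):
    px=np.array(px,float).reshape(-1,1,2)
    u=cv2.undistortPoints(px,s['K'],np.array(s['dist'])).reshape(-1,2)
    T=np.array(s['cam_to_world']); out=[]
    for p,(a,b) in zip(px.reshape(-1,2),u):
        d=np.array([a,-b,-1.0])
        D=T[:3,:3]@d
        k=(z-T[2,3])/D[2] if z is not None else s['range_z'][int(round(p[1])),int(round(p[0]))]
        out.append(T[:3,3]+k*D)
    return np.array(out)
def heights(s):
    h,w=s['range_z'].shape
    g=np.stack(np.meshgrid(np.arange(w),np.arange(h)),-1).reshape(-1,1,2).astype(float)
    u=cv2.undistortPoints(g,s['K'],np.array(s['dist'])).reshape(h,w,2)
    d=np.stack([u[...,0],-u[...,1],-np.ones((h,w))],-1)*s['range_z'][...,None]
    T=np.array(s['cam_to_world'])
    return d@T[:3,:3].T+T[:3,3]
E
python3 - <<'E'
from h import *
print(r.tip_reach, r.get_state())
for n in('top','side'):
    s=vision.snapshot(n); np.savez(n+'0.npz',**s); cv2.imwrite(f'pics/{n}0.png',s['image']); print(n,s['cam_to_world'][:3,3])
a=cv2.imread('pics/top0.png');b=cv2.imread('pics/side0.png')
E
```

```text
0.008 {'clock': 0.0, 'q': array([ 1.19979943,  0.6900086 , -0.19453505,  1.5663485 ,  0.15729903,
        0.90251529, -0.21511331]), 'qd': array([-8.96943526e-04,  1.08448481e-03,  2.01797779e-05,  1.44098754e-03,
       -3.19173644e-04,  1.52572282e-04, -2.10780763e-03]), 'joint_torque': array([-2.11090046e-04, -5.27561009e+01, -1.26720574e+00, -1.53425789e+01,
       -5.26550633e-02,  6.58483710e-03,  2.14143765e-04]), 'tool_pos': array([ 0.24583472, -0.57387195,  0.21449407]), 'eef_rot': array([ 9.79578049e-01,  2.01062072e-01, -2.49466862e-04, -9.09595757e-04]), 'contact_force': array([-0.1913702 , -0.35441197, -0.54732456]), 'moment': array([-0.05024591, -0.0070045 , -0.01632486]), 'finger_force': 0.0, 'opening': 0.9997208844655546}
top [0.3613611  0.00454557 1.46392024]
side [ 0.38793468 -0.63258085  0.6332624 ]
```

View pics/top0.png

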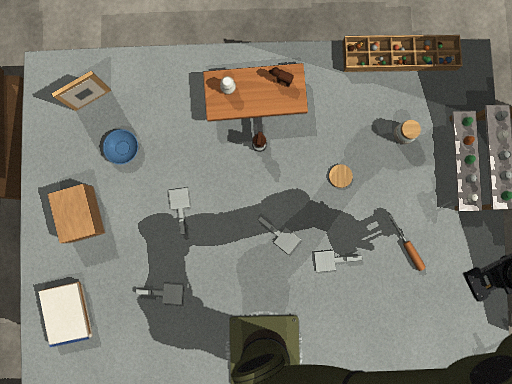

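View pics/side0.png

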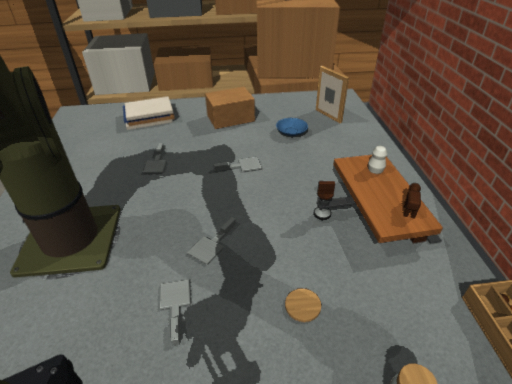

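Four look-alikes in the top view: A plate (179,198), B (173,294), C (287,243), D (325,261). I'll measure their distances from the base, along with the riser and knob.

Run:
```python
from h import *
s=dict(np.load('top0.npz')); im=s['image']
print(world(s,[(179,198),(173,294),(287,243),(325,261)],.008).round(3), np.linalg.norm(world(s,[(179,198),(173,294),(287,243),(325,261)],.008)[:,:2],axis=1).round(3))
P=heights(s)
# glide A
g=im[170:245,150:215]; 
hm=(P[...,2]>.004)
cv2.imwrite('pics/cropA.png',np.hstack([cv2.resize(im[175:245,150:215],None,fx=6,fy=6,interpolation=cv2.INTER_CUBIC),cv2.resize(im[105:175,225:290],None,fx=6,fy=6,interpolation=cv2.INTER_CUBIC)]))
print((P[180:240:3,165:200:3,2]*1000).round(0).astype(int))
print((P[115:160:3,235:285:3,2]*1000).round(0).astype(int))
# riser board
hsv=cv2.cvtColor(im,cv2.COLOR_BGR2HSV)
m=((abs(P[...,2]-.07)<.006)&(P[...,0]>.4)).astype(np.uint8); m[:,:195]=0;m[:,320:]=0;m[125:]=0
c=max(cv2.findContours(m,0,1)[0],key=cv2.contourArea); 
pts=P[m>0]; rc=cv2.minAreaRect((pts[:,:2]*1000).astype(np.float32)); print('board',rc)
print(cv2.minAreaRect(c),world(s,cv2.boxPoints(cv2.minAreaRect(c)),.07).round(4))
```

```text
[[ 0.463  0.246  0.008]
 [ 0.175  0.269  0.008]
 [ 0.319 -0.077  0.008]
 [ 0.263 -0.19   0.008]] [0.524 0.32  0.328 0.324]
[[  -3    2    2    3    1   -3   -3   -8   -2   -4    1   -1]
 [   3    1   -4    1   -5    0    0   -6   -1    1    5    2]
 [   2    4   -5    2   -2    3    3   -4   -3   -2   -2    4]
 [   4    4   -2    7    7    8    7    7    4    3   -1   -3]
 [   4    7    9   10    9   11    3   14    2   -1   -2   -7]
 [   2    1   10   12   11    7   14    5   -3   -4   -2   -5]
 [   3   -2   13   11    3   15    9    7   -7   -4   -1   -5]
 [  -8    2    9    9   12    5    7    5   -4    2   -2    5]
 [  -2   -1    6    9    8   12    6   11   10   -5   -4    0]
 [   4   -2   12    8   11   12    5    5   -4    3    2   -5]
 [  -3   -1   -4    6    0   12   -3    4    1    2    0    2]
 [   0   -1   -5    1    1   10    2   -4   -2   -1    3   -3]
 [  -1   -4   -2    1   -1   10    1    3    2   -2    4   -4]
 [  -2    2   -7    1    1   20   15    2    1    2   -6   -4]
 [  -5    0   -1    2   -2   21   24   -2   -1    2 1464    4]
 [  -4    6    1    0    4   22 
[... 1244 characters left out ...]
5    3   -6
     2    0   -1]
 [  -3 1464   -2    6   -5    0   16   18   25   18    0   -2   -2   -4
    -8    2    0]
 [  -3   -3    0    5   -1   -7    1    1   10    2   10   -1   -1   -6
     1   -4    5]
 [   4   -6   -4    5   -2   -6   -2   -4    5   -1    2    0    1   -5
    -3   -2    4]
 [   0    0    1   -1    0    1   -6   -1    1   -5    0   -3    6   -2
     1    0   -6]]
board ((770.8558959960938, 8.325302124023438), (151.23898315429688, 300.9692687988281), 3.2787485122680664)
((254.7213592529297, 91.453125), (49.443485260009766, 101.7359619140625), 85.16958618164062) [[ 0.8355  0.1638  0.07  ]
 [ 0.8535 -0.1386  0.07  ]
 [ 0.7032 -0.1455  0.07  ]
 [ 0.6855  0.1534  0.07  ]]
```

View pics/cropA.png

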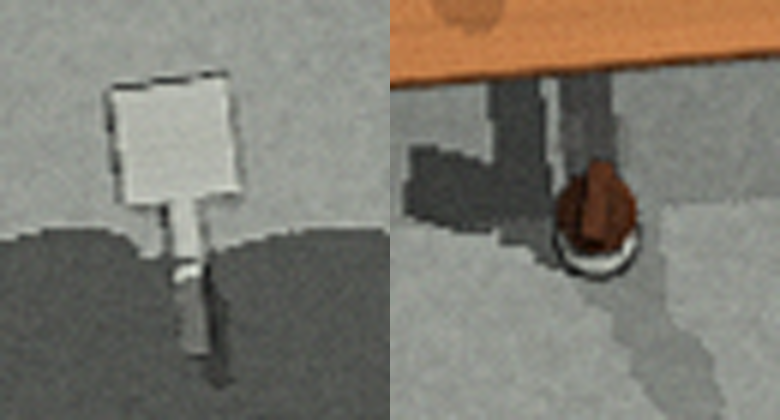

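A (179,198) is 0.524 m from the base and the other three are about 0.32 m, so A is the glide; the crop shows it lying free, with its handle at about (182,228). The knob is at about (259,142), with its bar roughly along world x. Next I refine these positions.

```bash
cat > m.py <<'E'
from h import *
from scipy.spatial.transform import Rotation as R
def bright_plate(s,box):
    x0,y0,x1,y1=box; g=cv2.cvtColor(s['image'],6)[y0:y1,x0:x1]
    return g
def st():
    q=r.get_state(); M=R.from_quat(q['eef_rot']).as_matrix()
    print('t',round(q['clock'],2),'p',q['tool_pos'].round(4),'yaw_y(deg)',round(np.degrees(np.arctan2(M[1,1],M[0,1])),2),'z',M[:,2].round(3),'F',q['contact_force'].round(2),'M',q['moment'].round(3),'op',round(q['opening'],3),'ff',round(q['finger_force'],1),'q7',q['q'][6].round(2))
E
python3 - <<'E'
from m import *
s=dict(np.load('top0.npz')); im=s['image']; P=heights(s)
hsv=cv2.cvtColor(im,cv2.COLOR_BGR2HSV); g=cv2.cvtColor(im,6)
m=np.zeros_like(g); m[184:211,165:194]=g[184:211,165:194]>185
c=max(cv2.findContours(m,0,1)[0],key=cv2.contourArea); rc=cv2.minAreaRect(c); print('plate px',rc)
b=world(s,cv2.boxPoints(rc),.008); print('plate',b.mean(0).round(4)); print((b[1]-b[0]).round(4),(b[2]-b[1]).round(4))
# handle: depth
m=np.zeros_like(g,bool); m[212:242,172:195]=P[212:242,172:195,2]>.0145; m&=P[...,2]<.03
p=P[m][:,:2]; print('handle',p.mean(0).round(4),len(p),np.ptp(p,axis=0))
# knob red
m=np.zeros_like(g,bool); sub=hsv[125:156,245:275]; m[125:156,245:275]=(sub[...,1]>110)
z=P[...,2]
d=m&(z>.07)&(z<.095); bar=m&(z>.098)&(z<.13)
print('disc',P[d][:,:2].mean(0).round(4),d.sum(),'bar',P[bar].mean(0).round(4),bar.sum())
rc=cv2.minAreaRect((P[bar][:,:2]*1000).astype(np.float32)); print(rc)
v=np.linalg.svd(P[bar][:,:2]-P[bar][:,:2].mean(0))[2][0]; print('bar yaw',np.degrees(np.arctan2(v[1],v[0])))
# board
m=(abs(z-.07)<.006)&(P[...,0]>.6); m[:,:195]=0;m[:,320:]=0;m[125:]=0
st()
E
```

```text
plate px ((185.01351928710938, 203.58108520507812), (6.082762718200684, 7.069156646728516), 80.53767395019531)
plate [0.4455 0.2281 0.008 ]
[ 0.003  -0.0213  0.    ] [-0.0183 -0.0028  0.    ]
handle [0.3776 0.2383] 72 [0.04497924 0.01618435]
disc [ 0.6193 -0.0017] 80 bar [ 0.6193 -0.      0.1121] 57
((620.6187133789062, -0.046283721923828125), (11.846574783325195, 36.565067291259766), 80.61959838867188)
bar yaw 171.48079838525473
t 0.1 p [ 0.2459 -0.574   0.2147] yaw_y(deg) -66.8 z [-0.001  0.001 -1.   ] F [-1.6   0.27  0.08] M [ 0.03   0.021 -0.042] op 1.002 ff 0.0 q7 -0.22
```

Call:
drive_tool --targets '[{"tx": 0.8, "ty": 1, "claw": 1}, {"tx": 0.8, "ty": 1, "claw": 1}, {"tx": 0.8, "ty": 1, "claw": 1}, {"tx": 0.8, "ty": 1, "claw": 1}, {"tx": 0.8, "ty": 1, "claw": 1}, {"tx": 0.8, "ty": 1, "claw": 1}, {"tx": 0.8, "ty": 1, "claw": 1}, {"tx": 0.8, "ty": 1, "claw": 1}]'

```text
validation failed for argument at $.ta...
```

Call:
drive_tool --targets '[{"ty": 1, "claw": 1}, {"ty": 1, "claw": 1}, {"ty": 1, "claw": 1}, {"ty": 1, "claw": 1}, {"ty": 1, "claw": 1}, {"ty": 1, "claw": 1}, {"ty": 1, "claw": 1}, {"ty": 1, "claw": 1}]'

```text
validation failed for argument at $.ta...
```

Call:
drive_tool --targets '[{"ty": 1, "claw": 1}, {"ty": 1, "claw": 1}, {"ty": 1, "claw": 1}, {"ty": 1, "claw": 1}, {"ty": 1, "claw": 1}, {"ty": 1, "claw": 1}, {"ty": 1, "claw": 1}, {"ty": 1, "claw": 1}]'

```text
validation failed for argument at $.ta...
```

The call was refused at validation, probably because each row needs all seven fields.

Call:
drive_tool --targets '[{"tx": 0.8, "ty": 1, "tz": 0, "wx": 0, "wy": 0, "wz": 0, "claw": 1}, {"tx": 0.8, "ty": 1, "tz": 0, "wx": 0, "wy": 0, "wz": 0, "claw": 1}, {"tx": 0.8, "ty": 1, "tz": 0, "wx": 0, "wy": 0, "wz": 0, "claw": 1}, {"tx": 0.8, "ty": 1, "tz": 0, "wx": 0, "wy": 0, "wz": 0, "claw": 1}, {"tx": 0.8, "ty": 1, "tz": 0, "wx": 0, "wy": 0, "wz": 0, "claw": 1}, {"tx": 0.8, "ty": 1, "tz": 0, "wx": 0, "wy": 0, "wz": 0, "claw": 1}, {"tx": 0.8, "ty": 1, "tz": 0, "wx": 0, "wy": 0, "wz": 0, "claw": 1}, {"tx": 0.8, "ty": 1, "tz": 0, "wx": 0, "wy": 0, "wz": 0, "claw": 1}]'

```text
clock: 0.9
tool_pos: [0.4387, -0.3331, 0.2151]
eef_rot: [0.98, 0.201, -0.0, -0.0]
contact_force: [1.4, -0.3, -0.5]
opening: 0.998
finger_force: 0.0
```

Call:
drive_tool --targets '[{"tx": 0, "ty": 1, "tz": 0, "wx": 0, "wy": 0, "wz": 0, "claw": 1}, {"tx": 0, "ty": 1, "tz": 0, "wx": 0, "wy": 0, "wz": 0, "claw": 1}, {"tx": 0, "ty": 1, "tz": 0, "wx": 0, "wy": 0, "wz": 0, "claw": 1}, {"tx": 0, "ty": 1, "tz": 0, "wx": 0, "wy": 0, "wz": 0, "claw": 1}, {"tx": 0, "ty": 1, "tz": 0, "wx": 0, "wy": 0, "wz": 0, "claw": 1}, {"tx": 0, "ty": 1, "tz": 0, "wx": 0, "wy": 0, "wz": 0, "claw": 1}, {"tx": 0, "ty": 1, "tz": 0, "wx": 0, "wy": 0, "wz": 0, "claw": 1}, {"tx": 0, "ty": 1, "tz": 0, "wx": 0, "wy": 0, "wz": 0, "claw": 1}]'

```text
clock: 1.7
tool_pos: [0.4379, -0.0933, 0.2152]
eef_rot: [0.98, 0.201, -0.0, -0.0]
contact_force: [0.7, -0.9, 0.3]
opening: 1.002
finger_force: 0.0
```

Call:
drive_tool --targets '[{"tx": 0, "ty": 1, "tz": 0, "wx": 0, "wy": 0, "wz": -0.1, "claw": 1}, {"tx": 0, "ty": 1, "tz": 0, "wx": 0, "wy": 0, "wz": -0.1, "claw": 1}, {"tx": 0, "ty": 1, "tz": 0, "wx": 0, "wy": 0, "wz": -0.1, "claw": 1}, {"tx": 0, "ty": 1, "tz": -0.5, "wx": 0, "wy": 0, "wz": 0, "claw": 1}, {"tx": 0, "ty": 1, "tz": -0.5, "wx": 0, "wy": 0, "wz": 0, "claw": 1}, {"tx": 0, "ty": 1, "tz": -0.5, "wx": 0, "wy": 0, "wz": 0, "claw": 1}, {"tx": -0.5, "ty": 1, "tz": -0.5, "wx": 0, "wy": 0, "wz": 0, "claw": 1}, {"tx": -0.5, "ty": 1, "tz": -0.5, "wx": 0, "wy": 0, "wz": 0, "claw": 1}]'

```text
clock: 2.5
tool_pos: [0.408, 0.1467, 0.1396]
eef_rot: [0.999, 0.045, 0.0, -0.0]
contact_force: [-0.1, -0.0, 0.8]
opening: 0.996
finger_force: 0.0
```

```bash
python3 -c "
from m import *
st()"
```

```text
t 2.5 p [0.408  0.1467 0.1396] yaw_y(deg) -84.82 z [ 0.  0. -1.] F [-0.09 -0.    0.79] M [0.054 0.045 0.028] op 0.996 ff 0.0 q7 -1.92
```

Call:
drive_tool --targets '[{"tx": -0.25, "ty": 0.76, "tz": -0.2, "wx": 0, "wy": 0, "wz": 0, "claw": 1}, {"tx": -0.25, "ty": 0.76, "tz": -0.4, "wx": 0, "wy": 0, "wz": 0, "claw": 1}, {"tx": -0.25, "ty": 0.76, "tz": -0.4, "wx": 0, "wy": 0, "wz": 0, "claw": 1}, {"tx": -0.25, "ty": 0.76, "tz": -0.7, "wx": 0, "wy": 0, "wz": 0, "claw": 1}, {"tx": 0, "ty": 0, "tz": -0.8, "wx": 0, "wy": 0, "wz": 0, "claw": 1}, {"tx": 0, "ty": 0, "tz": -0.8, "wx": 0, "wy": 0, "wz": 0, "claw": 1}, {"tx": 0, "ty": 0, "tz": -0.6, "wx": 0, "wy": 0, "wz": 0, "claw": 1}, {"tx": 0, "ty": 0, "tz": -0.35, "wx": 0, "wy": 0, "wz": 0, "claw": 1}]'

```text
clock: 3.3
tool_pos: [0.3785, 0.2371, 0.0127]
eef_rot: [0.999, 0.046, -0.002, 0.001]
contact_force: [-0.3, 0.2, 0.3]
opening: 0.998
finger_force: 0.0
```

Call:
drive_tool --targets '[{"tx": 0, "ty": 0, "tz": 0, "wx": 0, "wy": 0, "wz": 0, "claw": -1}, {"tx": 0, "ty": 0, "tz": 0, "wx": 0, "wy": 0, "wz": 0, "claw": -1}, {"tx": 0, "ty": 0, "tz": 0, "wx": 0, "wy": 0, "wz": 0, "claw": -1}, {"tx": 0, "ty": 0, "tz": 0, "wx": 0, "wy": 0, "wz": 0, "claw": -1}, {"tx": 0, "ty": 0, "tz": 0, "wx": 0, "wy": 0, "wz": 0, "claw": -1}, {"tx": 0, "ty": 0, "tz": 0, "wx": 0, "wy": 0, "wz": 0, "claw": -1}, {"tx": 0, "ty": 0, "tz": 0, "wx": 0, "wy": 0, "wz": 0, "claw": -1}, {"tx": 0, "ty": 0, "tz": 0, "wx": 0, "wy": 0, "wz": 0, "claw": -1}]' --force 20

```text
clock: 4.1
tool_pos: [0.3794, 0.2375, 0.0142]
eef_rot: [0.999, 0.045, -0.001, 0.001]
contact_force: [0.4, 0.8, -0.7]
opening: 0.295
finger_force: 0.0
```

```bash
python3 -c "
from m import *
st()
s=vision.snapshot('top');np.savez('top1.npz',**s)
t=vision.snapshot('side')
a=cv2.resize(s['image'][120:250,120:300],None,fx=2.2,fy=2.2);b=cv2.resize(t['image'][90:260,150:360],(396,286))
cv2.imwrite('pics/g1.png',np.hstack([a,b]))"
```

```text
t 4.1 p [0.3794 0.2375 0.0142] yaw_y(deg) -84.81 z [-0.002 -0.002 -1.   ] F [ 0.35  0.76 -0.7 ] M [-0.058  0.029 -0.02 ] op 0.295 ff 0.0 q7 -2.07
```

View pics/g1.png

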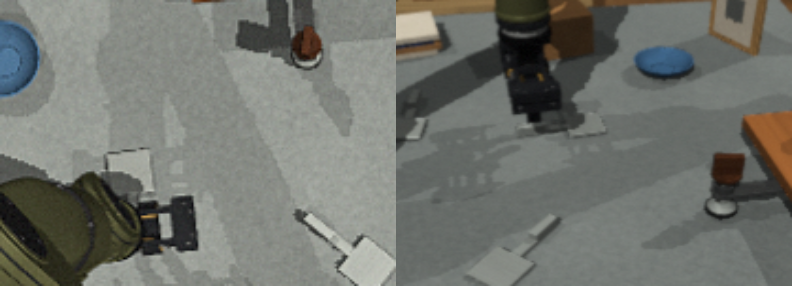

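The view shows the gripper over A's handle, fingers still closing, with the plate at about (130,170) in the left half undisturbed.

Call:
drive_tool --targets '[{"tx": 0, "ty": 0, "tz": -0.1, "wx": 0, "wy": 0, "wz": 0, "claw": -1}, {"tx": 0, "ty": 0, "tz": 0, "wx": 0, "wy": 0, "wz": 0, "claw": -1}, {"tx": 0, "ty": 0, "tz": 0, "wx": 0, "wy": 0, "wz": 0, "claw": -1}, {"tx": 0, "ty": 0, "tz": 0, "wx": 0, "wy": 0, "wz": 0, "claw": -1}, {"tx": 0, "ty": 0, "tz": 0, "wx": 0, "wy": 0, "wz": 0, "claw": -1}, {"tx": 0, "ty": 0, "tz": 0, "wx": 0, "wy": 0, "wz": 0, "claw": -1}, {"tx": 0, "ty": 0, "tz": 0, "wx": 0, "wy": 0, "wz": 0, "claw": -1}, {"tx": 0, "ty": 0, "tz": 0, "wx": 0, "wy": 0, "wz": 0, "claw": -1}]' --force 20

```text
clock: 5.0
tool_pos: [0.3801, 0.2379, 0.0119]
eef_rot: [0.999, 0.045, -0.002, 0.001]
contact_force: [-0.1, -0.2, 0.1]
opening: 0.003
finger_force: 0.0
```

```bash
python3 -c "
from m import *
st()"
```

```text
t 5.0 p [0.3801 0.2379 0.0119] yaw_y(deg) -84.8 z [-0.004 -0.002 -1.   ] F [-0.09 -0.23  0.14] M [ 0.052 -0.047  0.028] op 0.003 ff 0.0 q7 -2.07
```

The fingers closed on nothing, so I'll look before trying again.

```bash
python3 -c "
from m import *
s=vision.snapshot('top');np.savez('top1.npz',**s)
t=vision.snapshot('side');np.savez('side1.npz',**t)
a=cv2.resize(s['image'][170:260,120:230],None,fx=3.6,fy=3.6);b=cv2.resize(t['image'][100:190,180:290],None,fx=3.6,fy=3.6)
cv2.imwrite('pics/g2.png',np.hstack([a,b]))
g=cv2.cvtColor(s['image'],6)
s0=dict(np.load('side0.npz'));print(world(t,[(250,164),(222,169)],.008).round(3))
# side view points on original picture: plate & handle
P=heights(s0);m=np.zeros(P.shape[:2],bool);m[150:180,200:270]=1
p=P[m&(P[...,2]>.006)&(P[...,2]<.012)];print(p.mean(0)); p=P[m&(P[...,2]>.015)&(P[...,2]<.03)];print(p.mean(0),len(p))
p=P[m&(P[...,2]>.0145)&(P[...,2]<.03)]
print(np.percentile(p[:,:2],[5,50,95],axis=0))
"
```

```text
[[0.462 0.241 0.008]
 [0.378 0.226 0.008]]
[0.44785056 0.24210061 0.00849484]
[0.37544922 0.23465551 0.0193359 ] 63
[[0.35542222 0.22816832]
 [0.37551068 0.23362528]
 [0.39588522 0.24317963]]
```

View pics/g2.png

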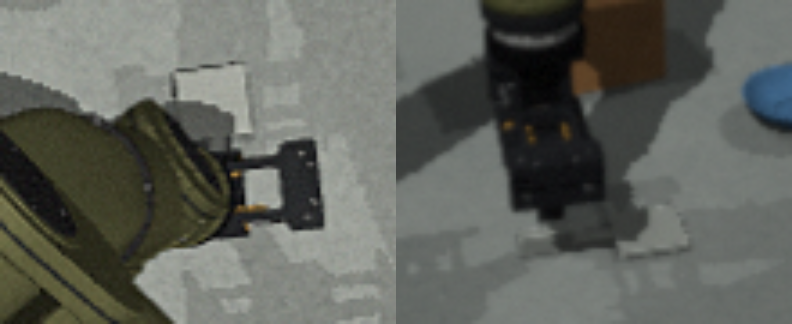

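```bash
python3 -c "
from m import *
def proj(s,X):
    T=np.linalg.inv(s['cam_to_world']);c=(np.array(X)@T[:3,:3].T+T[:3,3])*[1,-1,-1]
    return cv2.projectPoints(c,np.zeros(3),np.zeros(3),s['K'],np.array(s['dist']))[0].reshape(-1,2)
s=dict(np.load('top1.npz'));t=dict(np.load('side1.npz'))
X=[(.380,.238,.004),(.380,.238,.03),(.38,.238,.08),(.3776,.2383,.02),(.463,.246,.008),(.355,.2363,.02),(.40,.2403,.02)]
p=proj(s,X);q=proj(t,X)
print('top',p.round(1),'crop',((p-[120,170])*3.6).round(0));print('side',q.round(1),((q-[180,100])*3.6).round(0))
P=heights(t); print((P[146:176:2,208:240:2]*1000)[...,2].round(0).astype(int)); print((P[146:176:2,208:240:2]*1000)[...,1].round(0).astype(int))
s0=dict(np.load('side0.npz'));P=heights(s0); print((P[156:176:2,208:240:2]*1000)[...,2].round(0).astype(int))
st()
"
```

```text
top [[182.3 225.3]
 [180.9 225.2]
 [178.1 225.1]
 [181.3 226.1]
 [179.1 198. ]
 [182.1 233.6]
 [180.6 218.6]] crop [[224. 199.]
 [219. 199.]
 [209. 198.]
 [221. 202.]
 [213. 101.]
 [224. 229.]
 [218. 175.]]
side [[222.7 167.7]
 [222.1 160.5]
 [220.8 146.1]
 [221.5 163.3]
 [250.  162.9]
 [213.9 164.3]
 [229.  162.3]] [[154. 244.]
 [151. 218.]
 [147. 166.]
 [149. 228.]
 [252. 227.]
 [122. 231.]
 [176. 224.]]
[[  1 105 143 142 142 141 141 140 140 140 137 138 136 135 135   2]
 [  1   1 138 138 137 136 135 134 132 133 130 128 129 127 126   0]
 [ -1   1 131 129 130 129 127 127 126 125 125 119 119 119 117   1]
 [  2   1 124 121 118 119 118 115 116 115 115 113 112 112 111   1]
 [  1   3 114 112 112 111 111 111 108 108 110 107 107 107 105   1]
 [  1  -1 107 107 105 106 105 104 103 102 103 103   1   0   1   2]
 [ -1   2 102 101   0   1  50  48  48  -1   1   0   0   0   2   0]
 [  3   4   1   0   0  -2  44  39  43   0  -1   1   2   0   2   5]
 [  1   0 633   1  -1   2   3   1  20  22  20   2   2   1   3   0]
 [  2   1  -1  20  20  20  22  21  20  21  20   9  10   9   8   8]
 [  1   2   1  20  1
[... 1548 characters left out ...]
 210  208  210  209  208  207
   207  204]]
[[ 0 -1  1  0  0 -1  0  1  0  0  0  3  2  3  1  0]
 [ 1 -1  0 -1  2  1  0  1  2  2  2  3  0  0  2 -2]
 [ 2  2  1  0  0  1 -1  0 -2  0  1  2  1  1  0  5]
 [ 2  1  1  3 -1  2 -1  0 19 20 20  1  3  1 -1  2]
 [ 3  1 -1 22 20 21 19 22 20 19 19 10  8 10  9 11]
 [ 1  1  2 19 18 17 16 15 14 11 13  8 11  9  7  7]
 [ 4  0  0 12 12  8 11  7  9  6  5  6  4  3  1  3]
 [ 1 -1 -2  5  4  3  0 -1  0  2  2  1  2  3  0 -2]
 [ 1  1  1  0 -1  3  2  1  0  3  0 -2  2 -1 -1  2]
 [-3  2 -1  1  0  0 -1  3  1  0  1  3  2  0  0  0]]
t 5.1 p [0.3801 0.2379 0.0119] yaw_y(deg) -84.81 z [-0.004 -0.002 -1.   ] F [ 1.38 -0.49  0.21] M [-0.022  0.023 -0.051] op 0.004 ff 0.0 q7 -2.07
```

In the side depth the closed fingertips are at z≈0.037, although the reported TCP puts them at 0.004, so they closed above the handle. Next I compare the sideways offset, then reopen and go lower by feel.

```bash
python3 -c "
from m import *
t=dict(np.load('side1.npz'));P=heights(t);m=np.zeros(P.shape[:2],bool);m[150:172,208:240]=1
p=P[m&(P[...,2]>.030)&(P[...,2]<.075)];print(len(p),np.percentile(p,[3,50,97],axis=0).round(4))
p=P[m&(P[...,2]>.09)];print(p[:,2].min())
s=dict(np.load('top1.npz'));P=heights(s);m=np.zeros(P.shape[:2],bool);m[200:240,175:215]=1
p=P[m&(P[...,2]>.08)&(P[...,2]<.25)];print(np.percentile(p,[3,50,97],axis=0).round(4))
"
```

```text
27 [[0.3714 0.2209 0.0377]
 [0.3803 0.2236 0.0457]
 [0.3899 0.2278 0.0525]]
0.09991405393722852
[[0.3528 0.1456 0.1154]
 [0.3856 0.1781 0.141 ]
 [0.4188 0.2193 0.2378]]
```

Call:
drive_tool --targets '[{"tx": 0, "ty": 0, "tz": 0, "wx": 0, "wy": 0, "wz": 0, "claw": 0}, {"tx": 0, "ty": 0, "tz": 0, "wx": 0, "wy": 0, "wz": 0, "claw": 0}, {"tx": 0, "ty": 0, "tz": 0, "wx": 0, "wy": 0, "wz": 0, "claw": 0}, {"tx": 0, "ty": 0, "tz": 0, "wx": 0, "wy": 0, "wz": 0, "claw": 0}, {"tx": 0, "ty": 0, "tz": 0, "wx": 0, "wy": 0, "wz": 0, "claw": 0}, {"tx": 0, "ty": 0, "tz": 0, "wx": 0, "wy": 0, "wz": 0, "claw": 0}, {"tx": 0, "ty": 0, "tz": -0.1, "wx": 0, "wy": 0, "wz": 0, "claw": 0}, {"tx": 0, "ty": 0, "tz": -0.1, "wx": 0, "wy": 0, "wz": 0, "claw": 0}]'

```text
clock: 5.9
tool_pos: [0.3816, 0.2388, 0.0071]
eef_rot: [0.999, 0.045, -0.003, 0.002]
contact_force: [0.7, -0.3, 0.4]
opening: 0.495
finger_force: 0.0
```

```bash
python3 -c "
from m import *
st()"
```

```text
t 5.9 p [0.3816 0.2388 0.0071] yaw_y(deg) -84.81 z [-0.006 -0.004 -1.   ] F [ 0.68 -0.26  0.42] M [-0.006  0.005  0.018] op 0.495 ff 0.0 q7 -2.07
```

Call:
drive_tool --targets '[{"tx": 0, "ty": 0, "tz": -0.15, "wx": 0, "wy": 0, "wz": 0, "claw": 0}, {"tx": 0, "ty": 0, "tz": -0.15, "wx": 0, "wy": 0, "wz": 0, "claw": 0}, {"tx": 0, "ty": 0, "tz": -0.15, "wx": 0, "wy": 0, "wz": 0, "claw": 0}, {"tx": 0, "ty": 0, "tz": -0.1, "wx": 0, "wy": 0, "wz": 0, "claw": 0}, {"tx": 0, "ty": 0, "tz": 0, "wx": 0, "wy": 0, "wz": 0, "claw": 0}, {"tx": 0, "ty": 0, "tz": 0, "wx": 0, "wy": 0, "wz": 0, "claw": 0}, {"tx": 0, "ty": 0, "tz": 0, "wx": 0, "wy": 0, "wz": 0, "claw": 0}, {"tx": 0, "ty": 0, "tz": 0, "wx": 0, "wy": 0, "wz": 0, "claw": 0}]'

```text
clock: 6.7
tool_pos: [0.385, 0.2409, -0.0055]
eef_rot: [0.999, 0.045, -0.007, 0.004]
contact_force: [0.2, 0.4, -0.4]
opening: 0.496
finger_force: 0.0
```

```bash
python3 -c "
from m import *
st(); print(r.get_state()['q'].round(3))
t=vision.snapshot('side');P=heights(t);m=np.zeros(P.shape[:2],bool);m[150:178,205:240]=1
print((P[150:176:2,208:240:2]*1000)[...,2].round(0).astype(int)); print((P[150:176:2,208:240:2]*1000)[...,1].round(0).astype(int))
"
```

```text
t 6.7 p [ 0.385   0.2409 -0.0055] yaw_y(deg) -84.8 z [-0.014 -0.009 -1.   ] F [ 0.18  0.36 -0.37] M [0.125 0.02  0.055] op 0.496 ff 0.0 q7 -2.09
[-6.600e-01  9.190e-01  1.000e-03  2.195e+00 -5.100e-02  4.300e-02
 -2.089e+00]
[[  1   2  90 128 125 127 126 126 125 125 122 121 123 121 121 119]
 [  1   2   0 121 120 121 120 119 118 118 118 118 116 114 112 112]
 [  2   2   2 115 115 113 113 111 112 111 109 109 107 109 107 633]
 [  1   2   1 107 107 108 103 104 102  99  99  98  97  97  96  96]
 [  0  -2   0  99  97  96  97  96  94  94  93  93  91  91  90  91]
 [  1   1   2  93  91  92  91  89  90  87  86  85  87  85  84   4]
 [  3   2   0   0  86  85  83  49  51  47  47   1  -1   0   2   0]
 [  1   1   1  19  19  21  22  44  41  41  39   9   8   7   8   8]
 [  1   1   0  20  18  16  15  33  35  34  33   8   8  10   6   5]
 [ -2   1   0  11  12  13  11  27  27  26  26   3   3   2   1   2]
 [  0   0   1   6   4   4   2   1   1   2   1   4   0   1   1   1]
 [  1   1   2   2   1   2   0   2  -2  -1   1   0   2   0  -1  -1]
 [  0   2   0   0   0   1   0  -1  -1   0   2   2   2  -1   1   0]]
[[ 
[... 402 characters left out ...]
8  158
   159  157]
 [ 288  287  286  152  154  153  153  155  153  156  158  159  155  157
   158  272]
 [ 274  276  277  276  152  153  155  203  200  205  204  268  271  269
   265  267]
 [ 266  266  265  238  238  234  232  200  204  203  205  247  247  248
   247  246]
 [ 256  256  256  227  230  231  232  206  202  203  204  238  237  234
   238  239]
 [ 250  246  246  230  227  226  227  204  203  205  204  235  235  235
   236  233]
 [ 237  236  235  227  228  228  231  231  230  228  229  224  228  226
   226  225]
 [ 226  225  223  223  222  221  223  220  224  222  218  219  216  217
   218  218]
 [ 217  215  216  215  214  212  213  213  212  211  207  207  206  209
   206  206]]
```

Joint 6 is at its lower limit here, so the arm tilts slightly as it descends; x and y still suit the handle. I go down the rest of the way.

Call:
drive_tool --targets '[{"tx": 0, "ty": 0, "tz": -0.15, "wx": 0, "wy": 0, "wz": 0, "claw": 0}, {"tx": 0, "ty": 0, "tz": -0.15, "wx": 0, "wy": 0, "wz": 0, "claw": 0}, {"tx": 0, "ty": 0, "tz": -0.15, "wx": 0, "wy": 0, "wz": 0, "claw": 0}, {"tx": 0, "ty": 0, "tz": -0.1, "wx": 0, "wy": 0, "wz": 0, "claw": 0}, {"tx": 0, "ty": 0, "tz": 0, "wx": 0, "wy": 0, "wz": 0, "claw": 0}, {"tx": 0, "ty": 0, "tz": 0, "wx": 0, "wy": 0, "wz": 0, "claw": 0}, {"tx": 0, "ty": 0, "tz": 0, "wx": 0, "wy": 0, "wz": 0, "claw": 0}, {"tx": 0, "ty": 0, "tz": 0, "wx": 0, "wy": 0, "wz": 0, "claw": 0}]'

```text
clock: 7.55
tool_pos: [0.3885, 0.2431, -0.0188]
eef_rot: [0.999, 0.045, -0.01, 0.006]
contact_force: [0.6, 0.2, 0.9]
opening: 0.499
finger_force: 0.0
```

```bash
cat >> m.py <<'E'
def tip(lo=150,hi=182,a=205,b=245):
    t=vision.snapshot('side');P=heights(t);m=np.zeros(P.shape[:2],bool);m[lo:hi,a:b]=1
    p=P[m&(P[...,1]<.218)&(P[...,1]>.185)&(P[...,2]>.007)&(P[...,2]<.06)]
    print('finger x,y,z pct',np.percentile(p,[2,50,98],axis=0).round(4).tolist(),len(p))
E
python3 -c "
from m import *
st(); print(r.get_state()['q'].round(3)); tip()
"
```

```text
t 7.55 p [ 0.3885  0.2431 -0.0188] yaw_y(deg) -84.8 z [-0.02  -0.013 -1.   ] F [0.55 0.21 0.87] M [-0.006 -0.024  0.003] op 0.499 ff 0.0 q7 -2.12
[-6.570e-01  9.480e-01 -2.000e-03  2.174e+00 -1.700e-02  4.300e-02
 -2.122e+00]
finger x,y,z pct [[0.3832, 0.2039, 0.0086], [0.3925, 0.2064, 0.0225], [0.4389, 0.2153, 0.0359]] 55
```

Call:
drive_tool --targets '[{"tx": 0, "ty": 0, "tz": -0.1, "wx": 0, "wy": 0, "wz": 0, "claw": -1}, {"tx": 0, "ty": 0, "tz": 0, "wx": 0, "wy": 0, "wz": 0, "claw": -1}, {"tx": 0, "ty": 0, "tz": 0, "wx": 0, "wy": 0, "wz": 0, "claw": -1}, {"tx": 0, "ty": 0, "tz": 0, "wx": 0, "wy": 0, "wz": 0, "claw": -1}, {"tx": 0, "ty": 0, "tz": 0, "wx": 0, "wy": 0, "wz": 0, "claw": -1}, {"tx": 0, "ty": 0, "tz": 0, "wx": 0, "wy": 0, "wz": 0, "claw": -1}, {"tx": 0, "ty": 0, "tz": 0, "wx": 0, "wy": 0, "wz": 0, "claw": -1}, {"tx": 0, "ty": 0, "tz": 0, "wx": 0, "wy": 0, "wz": 0, "claw": -1}]' --force 20

```text
clock: 8.4
tool_pos: [0.389, 0.2433, -0.0214]
eef_rot: [0.999, 0.045, -0.011, 0.006]
contact_force: [0.0, -0.2, -0.3]
opening: 0.158
finger_force: 19.9
```

```bash
python3 -c "
from m import *
st()
"
```

```text
t 8.4 p [ 0.389   0.2433 -0.0214] yaw_y(deg) -84.81 z [-0.022 -0.014 -1.   ] F [ 0.03 -0.18 -0.3 ] M [-0.1    0.046 -0.009] op 0.158 ff 19.9 q7 -2.13
```

Gripped: the opening of 13.9 mm matches the handle. I lift 4.5 mm and carry it to a staging point in front of the foot.

Call:
drive_tool --targets '[{"tx": 0, "ty": 0, "tz": 0.15, "wx": 0, "wy": 0, "wz": 0, "claw": -1}, {"tx": 0.3, "ty": -0.5, "tz": 0, "wx": 0, "wy": 0, "wz": 0, "claw": -1}, {"tx": 0.3, "ty": -0.8, "tz": 0, "wx": 0, "wy": 0, "wz": 0, "claw": -1}, {"tx": 0.3, "ty": -0.8, "tz": 0, "wx": 0, "wy": 0, "wz": 0, "claw": -1}, {"tx": 0.3, "ty": -0.8, "tz": 0, "wx": 0, "wy": 0, "wz": 0, "claw": -1}, {"tx": 0.3, "ty": -0.8, "tz": 0, "wx": 0, "wy": 0, "wz": 0, "claw": -1}, {"tx": 0.3, "ty": -0.8, "tz": 0, "wx": 0, "wy": 0, "wz": 0, "claw": -1}, {"tx": 0.3, "ty": -0.8, "tz": 0, "wx": 0, "wy": 0, "wz": 0, "claw": -1}]' --force 30

```text
clock: 9.2
tool_pos: [0.4532, 0.0841, -0.0162]
eef_rot: [0.999, 0.046, -0.012, 0.006]
contact_force: [0.7, 0.2, -1.8]
opening: 0.155
finger_force: 29.8
```

Call:
drive_tool --targets '[{"tx": 0, "ty": -0.8, "tz": 0, "wx": 0, "wy": 0, "wz": 0, "claw": -1}, {"tx": 0, "ty": -0.8, "tz": 0, "wx": 0, "wy": 0, "wz": 0, "claw": -1}, {"tx": 0, "ty": -0.8, "tz": 0, "wx": 0, "wy": 0, "wz": 0, "claw": -1}, {"tx": 0, "ty": -0.4, "tz": 0, "wx": 0, "wy": 0, "wz": 0, "claw": -1}, {"tx": 0, "ty": 0, "tz": 0, "wx": 0, "wy": 0, "wz": 0, "claw": -1}, {"tx": 0, "ty": 0, "tz": 0, "wx": 0, "wy": 0, "wz": 0, "claw": -1}, {"tx": 0, "ty": 0, "tz": 0, "wx": 0, "wy": 0, "wz": 0, "claw": -1}, {"tx": 0, "ty": 0, "tz": 0, "wx": 0, "wy": 0, "wz": 0, "claw": -1}]'

```text
clock: 10.0
tool_pos: [0.4529, 0.0022, -0.0163]
eef_rot: [0.999, 0.046, -0.012, 0.006]
contact_force: [-0.9, 0.4, -2.5]
opening: 0.152
finger_force: 29.8
```

```bash
python3 -c "
from m import *
st()
s=vision.snapshot('top');np.savez('top2.npz',**s)
t=vision.snapshot('side');np.savez('side2.npz',**t)
a=cv2.resize(s['image'][110:230,210:320],(396,432));b=cv2.resize(t['image'][150:270,250:360],(396,432))
cv2.imwrite('pics/g3.png',np.hstack([a,b]))"
```

```text
t 10.0 p [ 0.4529  0.0022 -0.0163] yaw_y(deg) -84.68 z [-0.023 -0.013 -1.   ] F [-0.88  0.37 -2.52] M [ 0.032  0.101 -0.019] op 0.152 ff 29.8 q7 -2.31
```

View pics/g3.png

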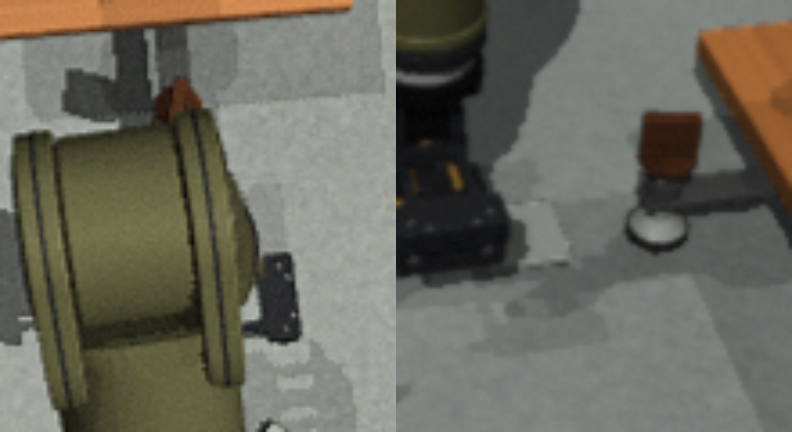

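The side view shows the plate lifted level at about (540,232) of the crop and the foot at (657,228); the arm hides them from the top. Next I measure the plate and the arm's clearance ahead.

```bash
python3 -c "
from m import *
t=dict(np.load('side2.npz'));P=heights(t);g=cv2.cvtColor(t['image'],6)
sub=np.zeros(g.shape,bool);sub[195:232,275:305]=1
pl=sub&(P[...,2]>.0055)&(P[...,2]<.022)
p=P[pl];print('plate pts',len(p),np.percentile(p,[2,50,98],axis=0).round(4).tolist())
A=np.c_[p[:,:2],np.ones(len(p))];print('plane',np.linalg.lstsq(A,p[:,2],rcond=None)[0].round(4))
m=pl.astype(np.uint8);c=max(cv2.findContours(m,0,1)[0],key=cv2.contourArea);rc=cv2.minAreaRect(c);ap=cv2.approxPolyDP(c,3,True).reshape(-1,2);print(ap.tolist());print(world(t,ap,.0125).round(4).tolist())
# robot envelope
for n,S in(('side',t),('top',dict(np.load('top2.npz')))):
  Q=heights(S).reshape(-1,3)
  for x in np.arange(.46,.66,.02):
    k=(abs(Q[:,0]-x)<.01)&(abs(Q[:,1])<.12)&(Q[:,2]>.06)
    print(n,round(x,2),k.sum(),Q[k,2].min().round(3) if k.any() else None, Q[k,2].max().round(3) if k.any() else None)
"
```

```text
plate pts 301 [[0.5043, -0.0243, 0.0078], [0.5331, -0.0017, 0.0129], [0.5545, 0.0354, 0.0156]]
plane [-0.0011  0.0192  0.0133]
[[292, 205], [280, 207], [282, 214], [276, 225], [298, 222]]
[[0.5513, 0.0389, 0.0125], [0.5193, 0.0353, 0.0125], [0.52, 0.0089, 0.0125], [0.4989, -0.0275, 0.0125], [0.5541, -0.0242, 0.0125]]
side 0.46 2438 0.072 0.513
side 0.48 2084 0.072 0.511
side 0.5 872 0.076 0.508
side 0.52 135 0.301 0.397
side 0.54 0 None None
side 0.56 0 None None
side 0.58 0 None None
side 0.6 85 0.061 0.115
side 0.62 182 0.06 0.115
side 0.64 54 0.061 0.115
top 0.46 919 0.109 0.729
top 0.48 774 0.105 0.725
top 0.5 282 0.108 0.716
top 0.52 0 None None
top 0.54 0 None None
top 0.56 0 None None
top 0.58 0 None None
top 0.6 4 0.109 0.114
top 0.62 68 0.077 0.121
top 0.64 27 0.075 0.118
```

```bash
python3 -c "
from m import *
for n in('side2.npz','top2.npz'):
  Q=heights(dict(np.load(n))).reshape(-1,3)
  for a,b in((.065,.09),(.09,.13),(.13,.2),(.2,.3),(.3,.4)):
    k=(Q[:,2]>a)&(Q[:,2]<b)&(abs(Q[:,1])<.13)&(Q[:,0]<.56)&(Q[:,0]>.3)
    k2=k&(abs(Q[:,1])<.04)
    print(n,a,b,np.percentile(Q[k,0],[50,99,99.9]).round(3) if k.any() else 0,k2.sum(),np.percentile(Q[k2,0],99).round(3) if k2.any() else 0)
"
```

```text
side2.npz 0.065 0.09 [0.446 0.496 0.496] 58 0.488
side2.npz 0.09 0.13 [0.455 0.495 0.497] 537 0.49
side2.npz 0.13 0.2 [0.453 0.492 0.494] 629 0.492
side2.npz 0.2 0.3 [0.453 0.494 0.504] 1546 0.494
side2.npz 0.3 0.4 [0.456 0.516 0.519] 2219 0.517
top2.npz 0.065 0.09 [0.436 0.439 0.439] 0 0
top2.npz 0.09 0.13 [0.459 0.499 0.499] 0 0
top2.npz 0.13 0.2 0 0 0
top2.npz 0.2 0.3 0 0 0
top2.npz 0.3 0.4 [0.46  0.466 0.466] 0 0
```

Call:
drive_tool --targets '[{"tx": 0, "ty": -0.23, "tz": 0, "wx": 0, "wy": 0, "wz": 0, "claw": -1}, {"tx": 0, "ty": 0, "tz": -0.05, "wx": 0, "wy": 0, "wz": 0, "claw": -1}, {"tx": 0, "ty": 0, "tz": -0.05, "wx": 0, "wy": 0, "wz": 0, "claw": -1}, {"tx": 0, "ty": 0, "tz": -0.05, "wx": 0, "wy": 0, "wz": 0, "claw": -1}, {"tx": 0, "ty": 0, "tz": 0, "wx": 0, "wy": 0, "wz": 0, "claw": -1}, {"tx": 0, "ty": 0, "tz": 0, "wx": 0, "wy": 0, "wz": 0, "claw": -1}, {"tx": 0, "ty": 0, "tz": 0, "wx": 0, "wy": 0, "wz": 0, "claw": -1}, {"tx": 0, "ty": 0, "tz": 0, "wx": 0, "wy": 0, "wz": 0, "claw": -1}]'

```text
clock: 10.9
tool_pos: [0.4528, -0.0061, -0.0208]
eef_rot: [0.999, 0.045, -0.012, 0.007]
contact_force: [-0.3, 0.0, -2.6]
opening: 0.157
finger_force: 29.8
```

```bash
python3 -c "
from m import *
st()"
```

```text
t 10.9 p [ 0.4528 -0.0061 -0.0208] yaw_y(deg) -84.8 z [-0.023 -0.014 -1.   ] F [-0.31  0.04 -2.64] M [ 0.042  0.072 -0.   ] op 0.157 ff 29.8 q7 -2.58
```

Call:
drive_tool --targets '[{"tx": 0, "ty": 0, "tz": -0.03, "wx": 0, "wy": 0, "wz": 0, "claw": -1}, {"tx": 0.2, "ty": 0, "tz": 0, "wx": 0, "wy": 0, "wz": 0, "claw": -1}, {"tx": 0.2, "ty": 0, "tz": 0, "wx": 0, "wy": 0, "wz": 0, "claw": -1}, {"tx": 0.2, "ty": 0, "tz": 0, "wx": 0, "wy": 0, "wz": 0, "claw": -1}, {"tx": 0.2, "ty": 0, "tz": 0, "wx": 0, "wy": 0, "wz": 0, "claw": -1}, {"tx": 0.2, "ty": 0, "tz": 0, "wx": 0, "wy": 0, "wz": 0, "claw": -1}, {"tx": 0, "ty": 0, "tz": 0, "wx": 0, "wy": 0, "wz": 0, "claw": -1}, {"tx": 0, "ty": 0, "tz": 0, "wx": 0, "wy": 0, "wz": 0, "claw": -1}]'

```text
clock: 11.7
tool_pos: [0.4833, -0.0063, -0.0214]
eef_rot: [0.999, 0.045, -0.011, 0.007]
contact_force: [-1.5, -0.5, 4.8]
opening: 0.158
finger_force: 29.9
```

```bash
python3 -c "
from m import *
st();print(r.get_state()['q'].round(2))"
```

```text
t 11.7 p [ 0.4833 -0.0063 -0.0214] yaw_y(deg) -84.82 z [-0.022 -0.014 -1.   ] F [-1.5  -0.46  4.82] M [-0.042  0.15   0.025] op 0.158 ff 29.9 q7 -2.55
[ 0.04  0.96 -0.21  2.1   1.    0.22 -2.55]
```

Call:
drive_tool --targets '[{"tx": 0.35, "ty": 0, "tz": 0.01, "wx": 0, "wy": 0, "wz": 0, "claw": -1}, {"tx": 0.35, "ty": 0, "tz": 0, "wx": 0, "wy": 0, "wz": 0, "claw": -1}, {"tx": 0.35, "ty": 0, "tz": 0, "wx": 0, "wy": 0, "wz": 0, "claw": -1}, {"tx": 0.35, "ty": 0, "tz": 0, "wx": 0, "wy": 0, "wz": 0, "claw": -1}, {"tx": 0.35, "ty": 0, "tz": 0, "wx": 0, "wy": 0, "wz": 0, "claw": -1}, {"tx": 0.35, "ty": 0, "tz": 0, "wx": 0, "wy": 0, "wz": 0, "claw": -1}, {"tx": 0.1, "ty": 0, "tz": 0, "wx": 0, "wy": 0, "wz": 0, "claw": -1}, {"tx": 0, "ty": 0, "tz": 0, "wx": 0, "wy": 0, "wz": 0, "claw": -1}]'

```text
clock: 12.5
tool_pos: [0.5491, -0.006, -0.0213]
eef_rot: [0.999, 0.045, -0.011, 0.007]
contact_force: [-0.7, -1.1, 3.6]
opening: 0.155
finger_force: 29.9
```

```bash
python3 -c "
from m import *
st();print(r.get_state()['q'].round(2))
t=vision.snapshot('side');np.savez('side3.npz',**t)
cv2.imwrite('pics/g4.png',cv2.resize(t['image'][160:260,270:380],None,fx=6,fy=6,interpolation=cv2.INTER_CUBIC))"
```

```text
t 12.5 p [ 0.5491 -0.006  -0.0213] yaw_y(deg) -84.81 z [-0.022 -0.014 -1.   ] F [-0.71 -1.14  3.61] M [0.091 0.096 0.048] op 0.155 ff 29.9 q7 -2.38
[ 0.15  1.   -0.4   1.89  0.87  0.46 -2.38]
```

View pics/g4.png

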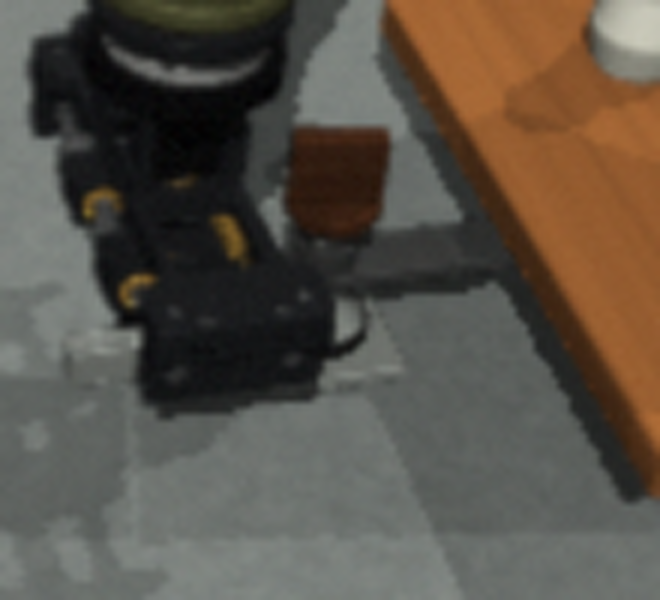

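The plate's front right corner is visible at crop (404,362) beside the foot pad. I release, rise, and check from above.

Call:
drive_tool --targets '[{"tx": 0, "ty": 0, "tz": 0, "wx": 0, "wy": 0, "wz": 0, "claw": -0.3}, {"tx": 0, "ty": 0, "tz": 0, "wx": 0, "wy": 0, "wz": 0, "claw": -0.3}, {"tx": 0, "ty": 0, "tz": 0, "wx": 0, "wy": 0, "wz": 0, "claw": -0.3}, {"tx": 0, "ty": 0, "tz": 0, "wx": 0, "wy": 0, "wz": 0, "claw": -0.3}, {"tx": 0, "ty": 0, "tz": 0.7, "wx": 0, "wy": 0, "wz": 0, "claw": -0.3}, {"tx": -0.5, "ty": 0, "tz": 1, "wx": 0, "wy": 0, "wz": 0, "claw": -0.3}, {"tx": -1, "ty": 0, "tz": 1, "wx": 0, "wy": 0, "wz": 0, "claw": -0.3}, {"tx": -1, "ty": 0, "tz": 1, "wx": 0, "wy": 0, "wz": 0, "claw": -0.3}]'

```text
clock: 13.35
tool_pos: [0.473, -0.006, 0.0904]
eef_rot: [0.999, 0.045, -0.012, 0.006]
contact_force: [0.3, 0.5, -0.3]
opening: 0.349
finger_force: 0.0
```

Call:
drive_tool --targets '[{"tx": -0.5, "ty": 1, "tz": 1, "wx": 0, "wy": 0, "wz": 0, "claw": -0.3}, {"tx": -0.3, "ty": 1, "tz": 0, "wx": 0, "wy": 0, "wz": 0, "claw": -0.3}, {"tx": 0, "ty": 1, "tz": 0, "wx": 0, "wy": 0, "wz": 0, "claw": -0.3}, {"tx": 0, "ty": 1, "tz": 0, "wx": 0, "wy": 0, "wz": 0, "claw": -0.3}, {"tx": 0, "ty": 1, "tz": 0, "wx": 0, "wy": 0, "wz": 0, "claw": -0.3}, {"tx": 0, "ty": 0, "tz": 0, "wx": 0, "wy": 0, "wz": 0, "claw": -0.3}, {"tx": 0, "ty": 0, "tz": 0, "wx": 0, "wy": 0, "wz": 0, "claw": -0.3}, {"tx": 0, "ty": 0, "tz": 0, "wx": 0, "wy": 0, "wz": 0, "claw": -0.3}]'

```text
clock: 14.15
tool_pos: [0.4495, 0.1423, 0.1194]
eef_rot: [0.999, 0.045, -0.012, 0.007]
contact_force: [-0.7, 0.0, -0.0]
opening: 0.351
finger_force: 0.0
```

```bash
python3 -c "
from m import *
st();print(r.get_state()['q'].round(2))
s=vision.snapshot('top');np.savez('top4.npz',**s)
t=vision.snapshot('side');np.savez('side4.npz',**t)
a=cv2.resize(s['image'][115:195,230:290],None,fx=6,fy=6,interpolation=cv2.INTER_CUBIC);b=cv2.resize(t['image'][170:250,290:356],None,fx=6,fy=6,interpolation=cv2.INTER_CUBIC)
cv2.imwrite('pics/g5.png',np.hstack([a,b]))"
```

```text
t 14.15 p [0.4495 0.1423 0.1194] yaw_y(deg) -84.88 z [-0.024 -0.016 -1.   ] F [-0.68  0.02 -0.04] M [ 0.022 -0.011 -0.008] op 0.351 ff 0.0 q7 -2.58
[-0.08  0.71 -0.53  2.07  0.67  0.56 -2.58]
```

View pics/g5.png

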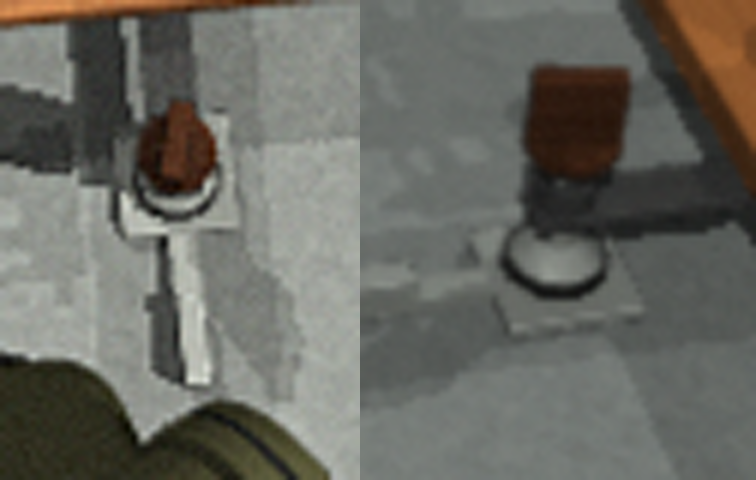

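The plate lies flat under the foot: its corners in the left crop are about (127,117), (225,111), (240,226) and (127,236), and the handle points to the robot. The plate centre relative to the foot is next.

```bash
python3 -c "
from m import *
s=dict(np.load('top4.npz'));t=dict(np.load('side4.npz'))
f=lambda c,o:(np.array(c)+.5)/6-.5+o
w=world(s,f([(127,117),(225,111),(240,226),(127,236)],[230,115]),.008);print(w.round(4).tolist(),w.mean(0).round(4))
w=world(s,f([(192,345)],[230,115]),.02);print('handle-ish',w.round(4))
# handle+plate by depth mask
P=heights(s);m=np.zeros(P.shape[:2],bool);m[158:182,250:272]=1;p=P[m&(P[...,2]>.0145)&(P[...,2]<.03)];print('handle',p[:,:2].mean(0).round(4),len(p),np.linalg.svd(p[:,:2]-p[:,:2].mean(0))[2][0])
w=world(t,f([(510-360,325),(640-360,306)],[290,170]),.008);print('near corners side',w.round(4).tolist())
P2=heights(t);m=np.zeros(P2.shape[:2],bool);m[205:223,310:335]=1;p=P2[m&(P2[...,2]>.013)&(P2[...,2]<.04)];print('pad',p.mean(0).round(4),np.percentile(p,[2,98],axis=0).round(4))
hsv=cv2.cvtColor(s['image'],40);k=np.zeros(P.shape[:2],bool);k[128:150,248:270]=hsv[128:150,248:270,1]>110
d=k&(P[...,2]>.07)&(P[...,2]<.095);b=k&(P[...,2]>.1)&(P[...,2]<.13)
print('disc',np.c_[P[d].min(0),P[d].max(0)][:2].mean(1),'bar',P[b].mean(0).round(4),cv2.minAreaRect((P[b][:,:2]*1000).astype(np.float32)))
"
```

```text
[[0.6533, 0.0238, 0.008], [0.6551, -0.0262, 0.008], [0.5957, -0.0322, 0.008], [0.592, 0.0253, 0.008]] [ 0.624  -0.0023  0.008 ]
handle-ish [[ 0.534  -0.0062  0.02  ]]
handle [ 0.5374 -0.0064] 69 [-0.99463206 -0.10347494]
near corners side [[0.5946, -0.031, 0.008], [0.6506, -0.0271, 0.008]]
pad [ 0.6173 -0.0093  0.0215] [[ 0.5998 -0.0234  0.0143]
 [ 0.6387  0.0119  0.0326]]
disc [ 0.62036541 -0.00067881] bar [ 6.196e-01 -4.000e-04  1.129e-01] ((620.1424560546875, -0.10443305969238281), (11.567407608032227, 35.92483901977539), 80.9148178100586)
```

The plate centre is within about 3 mm of the foot axis (0.620, -0.001). Now I level the tool, align it with the bar (yaw -9°) and move above the knob.

Call:
drive_tool --targets '[{"tx": 0.7, "ty": -0.6, "tz": 0.2, "wx": 0.015, "wy": -0.023, "wz": 0, "claw": 0}, {"tx": 0.7, "ty": -0.6, "tz": 0, "wx": 0, "wy": 0, "wz": -0.06, "claw": 0}, {"tx": 0.7, "ty": -0.6, "tz": 0, "wx": 0, "wy": 0, "wz": -0.06, "claw": 0}, {"tx": 0.7, "ty": -0.6, "tz": 0, "wx": 0, "wy": 0, "wz": -0.06, "claw": 0}, {"tx": 0.7, "ty": -0.6, "tz": 0, "wx": 0, "wy": 0, "wz": -0.05, "claw": 0}, {"tx": 0.7, "ty": -0.6, "tz": 0, "wx": 0, "wy": 0, "wz": 0, "claw": 0}, {"tx": 0.7, "ty": -0.6, "tz": 0, "wx": 0, "wy": 0, "wz": 0, "claw": 0}, {"tx": 0.7, "ty": -0.6, "tz": 0, "wx": 0, "wy": 0, "wz": 0, "claw": 0}]'

```text
clock: 15.05
tool_pos: [0.618, -0.0025, 0.1253]
eef_rot: [0.997, -0.076, 0.0, -0.0]
contact_force: [0.4, 0.3, 0.7]
opening: 0.501
finger_force: 0.0
```

```bash
python3 -c "
from m import *
st();print(r.get_state()['q'].round(2))
t=vision.snapshot('side');P=heights(t)
g=(abs(P[...,0]-.62)<.02)&(P[...,1]<-.018)&(P[...,1]>-.06)&(P[...,2]>.1)&(P[...,2]<.2)
p=P[g];print('finger',np.percentile(p,[1,50,99],axis=0).round(4).tolist(),len(p))"
```

```text
t 15.05 p [ 0.618  -0.0025  0.1253] yaw_y(deg) -98.72 z [ 0.001  0.001 -1.   ] F [0.43 0.33 0.73] M [ 0.006 -0.004 -0.037] op 0.501 ff 0.0 q7 -2.29
[ 0.23  0.84 -0.55  1.66  0.56  0.81 -2.29]
finger [[0.6027, -0.0427, 0.153], [0.612, -0.0395, 0.1663], [0.6237, -0.0338, 0.1785]] 94
```

Call:
drive_tool --targets '[{"tx": 0.07, "ty": 0.07, "tz": -0.4, "wx": 0, "wy": 0, "wz": 0, "claw": 0}, {"tx": 0, "ty": 0, "tz": -0.5, "wx": 0, "wy": 0, "wz": 0, "claw": 0}, {"tx": 0, "ty": 0, "tz": -0.5, "wx": 0, "wy": 0, "wz": 0, "claw": 0}, {"tx": 0, "ty": 0, "tz": -0.4, "wx": 0, "wy": 0, "wz": 0, "claw": -0.4}, {"tx": 0, "ty": 0, "tz": -0.3, "wx": 0, "wy": 0, "wz": 0, "claw": -0.4}, {"tx": 0, "ty": 0, "tz": 0, "wx": 0, "wy": 0, "wz": 0, "claw": -0.4}, {"tx": 0, "ty": 0, "tz": 0, "wx": 0, "wy": 0, "wz": 0, "claw": -0.4}, {"tx": 0, "ty": 0, "tz": 0, "wx": 0, "wy": 0, "wz": 0, "claw": -0.4}]'

```text
clock: 15.9
tool_pos: [0.62, 0.0023, 0.0627]
eef_rot: [0.997, -0.075, 0.001, -0.001]
contact_force: [-0.8, 0.1, 0.6]
opening: 0.301
finger_force: 0.0
```

```bash
python3 -c "
from m import *
st()"
```

```text
t 15.9 p [0.62   0.0023 0.0627] yaw_y(deg) -98.59 z [ 0.002  0.001 -1.   ] F [-0.83  0.09  0.63] M [ 0.109 -0.006 -0.043] op 0.301 ff 0.0 q7 -2.35
```

Call:
drive_tool --targets '[{"tx": 0, "ty": 0, "tz": 0, "wx": 0, "wy": 0, "wz": 0, "claw": -1}, {"tx": 0, "ty": 0, "tz": 0, "wx": 0, "wy": 0, "wz": 0, "claw": -1}, {"tx": 0, "ty": 0, "tz": 0, "wx": 0, "wy": 0, "wz": 0, "claw": -1}, {"tx": 0, "ty": 0, "tz": 0, "wx": 0, "wy": 0, "wz": 0, "claw": -1}, {"tx": 0, "ty": 0, "tz": 0, "wx": 0, "wy": 0, "wz": 0, "claw": -1}, {"tx": 0, "ty": 0, "tz": 0, "wx": 0, "wy": 0, "wz": 0, "claw": -1}, {"tx": 0, "ty": 0, "tz": 0, "wx": 0, "wy": 0, "wz": 0, "claw": -1}, {"tx": 0, "ty": 0, "tz": 0, "wx": 0, "wy": 0, "wz": 0, "claw": -1}]' --force 20

```text
clock: 16.7
tool_pos: [0.6197, -0.0003, 0.0627]
eef_rot: [0.997, -0.076, 0.001, 0.001]
contact_force: [-2.2, -4.5, 2.2]
opening: 0.136
finger_force: 20.0
```

```bash
python3 -c "
from m import *
for i in range(3): st()
s=r.get_state();print(s['q'].round(2),s['joint_torque'].round(3))"
```

```text
t 16.7 p [ 6.197e-01 -3.000e-04  6.270e-02] yaw_y(deg) -98.69 z [ 0.001 -0.002 -1.   ] F [-2.19 -4.53  2.24] M [-1.094  0.279 -0.011] op 0.136 ff 20.0 q7 -2.35
t 16.7 p [ 6.197e-01 -3.000e-04  6.270e-02] yaw_y(deg) -98.69 z [ 0.001 -0.002 -1.   ] F [-2.19 -4.53  2.24] M [-1.094  0.279 -0.011] op 0.136 ff 20.0 q7 -2.35
t 16.7 p [ 6.197e-01 -3.000e-04  6.270e-02] yaw_y(deg) -98.69 z [ 0.001 -0.002 -1.   ] F [-2.19 -4.53  2.24] M [-1.094  0.279 -0.011] op 0.136 ff 20.0 q7 -2.35
[ 0.19  0.92 -0.49  1.69  0.63  0.69 -2.35] [-3.3950e+00 -5.4073e+01 -8.8340e+00 -1.0374e+01 -7.1500e-01 -1.3810e+00
  3.2000e-02]
```

Gripped on the bar (12 mm). First a 0.6 rad clockwise turn, lowering 0.19 mm per row with the thread, for a baseline.

Call:
drive_tool --targets '[{"tx": 0, "ty": -0.07, "tz": -0.006, "wx": 0, "wy": 0, "wz": -0.07, "claw": -1}, {"tx": 0, "ty": 0, "tz": -0.006, "wx": 0, "wy": 0, "wz": -0.07, "claw": -1}, {"tx": 0, "ty": 0, "tz": -0.006, "wx": 0, "wy": 0, "wz": -0.07, "claw": -1}, {"tx": 0, "ty": 0, "tz": -0.006, "wx": 0, "wy": 0, "wz": -0.07, "claw": -1}, {"tx": 0, "ty": 0, "tz": -0.006, "wx": 0, "wy": 0, "wz": -0.07, "claw": -1}, {"tx": 0, "ty": 0, "tz": -0.006, "wx": 0, "wy": 0, "wz": -0.07, "claw": -1}, {"tx": 0, "ty": 0, "tz": -0.006, "wx": 0, "wy": 0, "wz": -0.07, "claw": -1}, {"tx": 0, "ty": 0, "tz": -0.006, "wx": 0, "wy": 0, "wz": -0.07, "claw": -1}]'

```text
clock: 17.5
tool_pos: [0.6198, -0.0002, 0.0613]
eef_rot: [0.932, -0.361, 0.001, -0.0]
contact_force: [-1.3, -1.1, 1.1]
opening: 0.136
finger_force: 20.0
```

```bash
cat >> m.py <<'E'
def feel(n=3):
    for i in range(n):
        s=r.get_state(); M=R.from_quat(s['eef_rot']).as_matrix()
        print(round(s['clock'],2),'p',s['tool_pos'].round(4),'yaw',round(np.degrees(np.arctan2(M[1,1],M[0,1])),2),'F',s['contact_force'].round(1),'M',s['moment'].round(3),'t7',s['joint_torque'][6].round(4),'q7',s['q'][6].round(3))
        if i<n-1: t=vision.snapshot('side')
    return s
E
python3 -c "
from m import *
feel(4)"
```

```text
17.5 p [ 6.198e-01 -2.000e-04  6.130e-02] yaw -132.38 F [-1.3 -1.1  1.1] M [-0.341  0.385  0.048] t7 -0.0174 q7 -2.634
17.55 p [ 6.198e-01 -2.000e-04  6.130e-02] yaw -132.48 F [-0.1 -0.1  1.6] M [-0.033  0.223 -0.039] t7 0.0046 q7 -2.634
17.6 p [ 6.197e-01 -2.000e-04  6.130e-02] yaw -132.21 F [-2.  -2.3  2.4] M [-0.561  0.203 -0.004] t7 0.0254 q7 -2.634
17.65 p [ 6.197e-01 -2.000e-04  6.130e-02] yaw -132.12 F [-0.3 -3.5  3.4] M [-0.554  0.241 -0.091] t7 0.0444 q7 -2.633
```

Clockwise takes joint 7 down, and it is near its lower limit. So I open fully (the fingers clear the bar all round), turn back half a turn, and regrip.

Call:
drive_tool --targets '[{"tx": 0, "ty": 0, "tz": 0, "wx": 0, "wy": 0, "wz": 0, "claw": 1}, {"tx": 0, "ty": 0, "tz": 0, "wx": 0, "wy": 0, "wz": 0, "claw": 1}, {"tx": 0, "ty": 0, "tz": 0, "wx": 0, "wy": 0, "wz": 0, "claw": 1}, {"tx": 0, "ty": 0, "tz": 0, "wx": 0, "wy": 0, "wz": 0, "claw": 1}, {"tx": 0, "ty": 0, "tz": 0, "wx": 0, "wy": 0, "wz": 0, "claw": 1}, {"tx": 0, "ty": 0, "tz": 0, "wx": 0, "wy": 0, "wz": 0, "claw": 1}, {"tx": 0, "ty": 0, "tz": 0, "wx": 0, "wy": 0, "wz": 0.14, "claw": 1}, {"tx": 0, "ty": 0, "tz": 0, "wx": 0, "wy": 0, "wz": 0.14, "claw": 1}]'

```text
clock: 18.45
tool_pos: [0.6199, 0.0, 0.0612]
eef_rot: [0.976, -0.217, 0.001, -0.0]
contact_force: [-0.1, 0.4, 0.2]
opening: 0.836
finger_force: 0.0
```

Call:
drive_tool --targets '[{"tx": 0, "ty": 0, "tz": 0, "wx": 0, "wy": 0, "wz": 0.14, "claw": 1}, {"tx": 0, "ty": 0, "tz": 0, "wx": 0, "wy": 0, "wz": 0.14, "claw": 1}, {"tx": 0, "ty": 0, "tz": 0, "wx": 0, "wy": 0, "wz": 0.14, "claw": 1}, {"tx": 0, "ty": 0, "tz": 0, "wx": 0, "wy": 0, "wz": 0.14, "claw": 1}, {"tx": 0, "ty": 0, "tz": 0, "wx": 0, "wy": 0, "wz": 0.14, "claw": 1}, {"tx": 0, "ty": 0, "tz": 0, "wx": 0, "wy": 0, "wz": 0.14, "claw": 1}, {"tx": 0, "ty": 0, "tz": 0, "wx": 0, "wy": 0, "wz": 0.14, "claw": 1}, {"tx": 0, "ty": 0, "tz": 0, "wx": 0, "wy": 0, "wz": 0.14, "claw": 1}]'

```text
clock: 19.25
tool_pos: [0.6199, -0.0003, 0.0611]
eef_rot: [0.933, 0.359, 0.0, -0.001]
contact_force: [0.2, 0.8, -0.3]
opening: 1.002
finger_force: 0.0
```

```bash
python3 -c "
from m import *
st();print(r.get_state()['q'].round(2))"
```

```text
t 19.25 p [ 6.199e-01 -3.000e-04  6.110e-02] yaw_y(deg) -47.87 z [ 0.     0.002 -1.   ] F [ 0.24  0.78 -0.29] M [ 0.029 -0.008  0.013] op 1.002 ff 0.0 q7 -1.54
[ 0.24  0.95 -0.59  1.68  0.72  0.74 -1.54]
```

Call:
drive_tool --targets '[{"tx": 0, "ty": 0, "tz": 0, "wx": 0, "wy": 0, "wz": 0.14, "claw": 1}, {"tx": 0, "ty": 0, "tz": 0, "wx": 0, "wy": 0, "wz": 0.14, "claw": 1}, {"tx": 0, "ty": 0, "tz": 0, "wx": 0, "wy": 0, "wz": 0.14, "claw": 1}, {"tx": 0, "ty": 0, "tz": 0, "wx": 0, "wy": 0, "wz": 0.14, "claw": 1}, {"tx": 0, "ty": 0, "tz": 0, "wx": 0, "wy": 0, "wz": 0.14, "claw": 1}, {"tx": 0, "ty": 0, "tz": 0, "wx": 0, "wy": 0, "wz": 0.14, "claw": 1}, {"tx": 0, "ty": 0, "tz": 0, "wx": 0, "wy": 0, "wz": 0.14, "claw": 1}, {"tx": 0, "ty": 0, "tz": 0, "wx": 0, "wy": 0, "wz": 0.14, "claw": 1}]'

```text
clock: 20.05
tool_pos: [0.6199, -0.0004, 0.0611]
eef_rot: [0.578, 0.816, -0.0, -0.001]
contact_force: [-0.5, 0.1, -0.1]
opening: 1.002
finger_force: 0.0
```

Call:
drive_tool --targets '[{"tx": 0, "ty": 0, "tz": 0, "wx": 0, "wy": 0, "wz": 0.14, "claw": 0}, {"tx": 0, "ty": 0, "tz": 0, "wx": 0, "wy": 0, "wz": 0.14, "claw": 0}, {"tx": 0, "ty": 0, "tz": 0, "wx": 0, "wy": 0, "wz": 0.14, "claw": -0.4}, {"tx": 0, "ty": 0, "tz": 0, "wx": 0, "wy": 0, "wz": 0.055, "claw": -0.4}, {"tx": 0, "ty": 0, "tz": 0, "wx": 0, "wy": 0, "wz": 0, "claw": -0.4}, {"tx": 0, "ty": 0, "tz": 0, "wx": 0, "wy": 0, "wz": 0, "claw": -0.4}, {"tx": 0, "ty": 0, "tz": 0, "wx": 0, "wy": 0, "wz": 0, "claw": -0.4}, {"tx": 0, "ty": 0, "tz": 0, "wx": 0, "wy": 0, "wz": 0, "claw": -0.4}]'

```text
clock: 20.85
tool_pos: [0.6199, -0.0001, 0.0612]
eef_rot: [0.363, 0.932, -0.001, -0.001]
contact_force: [0.1, 0.6, 0.3]
opening: 0.31
finger_force: 0.0
```

Call:
drive_tool --targets '[{"tx": 0, "ty": 0, "tz": 0, "wx": 0, "wy": 0, "wz": 0, "claw": -1}, {"tx": 0, "ty": 0, "tz": 0, "wx": 0, "wy": 0, "wz": 0, "claw": -1}, {"tx": 0, "ty": 0, "tz": 0, "wx": 0, "wy": 0, "wz": 0, "claw": -1}, {"tx": 0, "ty": 0, "tz": 0, "wx": 0, "wy": 0, "wz": 0, "claw": -1}, {"tx": 0, "ty": 0, "tz": 0, "wx": 0, "wy": 0, "wz": 0, "claw": -1}, {"tx": 0, "ty": 0, "tz": 0, "wx": 0, "wy": 0, "wz": 0, "claw": -1}, {"tx": 0, "ty": 0, "tz": 0, "wx": 0, "wy": 0, "wz": 0, "claw": -1}, {"tx": 0, "ty": 0, "tz": 0, "wx": 0, "wy": 0, "wz": 0, "claw": -1}]' --force 20

```text
clock: 21.65
tool_pos: [0.6197, -0.0002, 0.0611]
eef_rot: [0.362, 0.932, -0.001, -0.001]
contact_force: [-1.2, -0.7, 1.3]
opening: 0.135
finger_force: 20.0
```

```bash
python3 -c "
from m import *
feel(3);st();print(r.get_state()['q'].round(2))"
```

```text
21.65 p [ 6.197e-01 -2.000e-04  6.110e-02] yaw 47.5 F [-1.2 -0.7  1.3] M [-0.137  0.142  0.022] t7 -0.0146 q7 -0.101
21.7 p [ 6.197e-01 -2.000e-04  6.120e-02] yaw 47.49 F [-1.5 -0.9  1.7] M [-0.219  0.105 -0.053] t7 -0.0145 q7 -0.101
21.75 p [ 6.197e-01 -2.000e-04  6.110e-02] yaw 47.49 F [-1.3 -1.   1.5] M [-0.149  0.14   0.009] t7 -0.0145 q7 -0.101
t 21.75 p [ 6.197e-01 -2.000e-04  6.110e-02] yaw_y(deg) 47.49 z [-0.002 -0.    -1.   ] F [-1.3  -1.03  1.47] M [-0.149  0.14   0.009] op 0.135 ff 20.0 q7 -0.1
[ 0.41  1.06 -0.95  1.67  1.02  0.99 -0.1 ]
```

Call:
drive_tool --targets '[{"tx": 0, "ty": 0, "tz": -0.004, "wx": 0, "wy": 0, "wz": -0.04, "claw": -1}, {"tx": 0, "ty": 0, "tz": -0.004, "wx": 0, "wy": 0, "wz": -0.04, "claw": -1}, {"tx": 0, "ty": 0, "tz": -0.004, "wx": 0, "wy": 0, "wz": -0.04, "claw": -1}, {"tx": 0, "ty": 0, "tz": -0.004, "wx": 0, "wy": 0, "wz": -0.04, "claw": -1}, {"tx": 0, "ty": 0, "tz": -0.004, "wx": 0, "wy": 0, "wz": -0.04, "claw": -1}, {"tx": 0, "ty": 0, "tz": -0.004, "wx": 0, "wy": 0, "wz": -0.04, "claw": -1}, {"tx": 0, "ty": 0, "tz": -0.004, "wx": 0, "wy": 0, "wz": -0.04, "claw": -1}, {"tx": 0, "ty": 0, "tz": -0.004, "wx": 0, "wy": 0, "wz": -0.04, "claw": -1}]'

```text
clock: 22.55
tool_pos: [0.6198, -0.0002, 0.0603]
eef_rot: [0.514, 0.858, -0.0, -0.001]
contact_force: [-1.2, -1.4, 3.4]
opening: 0.132
finger_force: 20.0
```

```bash
python3 -c "
from m import *
feel(3)"
```

```text
22.55 p [ 6.198e-01 -2.000e-04  6.030e-02] yaw 28.2 F [-1.2 -1.4  3.4] M [-0.241  0.176  0.037] t7 0.3615 q7 -0.407
22.6 p [ 6.198e-01 -2.000e-04  6.030e-02] yaw 28.12 F [-0.7  0.1  2. ] M [-0.189  0.224  0.035] t7 -0.0305 q7 -0.409
22.65 p [ 6.198e-01 -2.000e-04  6.030e-02] yaw 28.28 F [-1.6 -2.   2.1] M [-0.241  0.14  -0.046] t7 -0.2148 q7 -0.406
```

Call:
drive_tool --targets '[{"tx": 0, "ty": 0, "tz": -0.003, "wx": 0, "wy": 0, "wz": -0.03, "claw": -1}, {"tx": 0, "ty": 0, "tz": -0.003, "wx": 0, "wy": 0, "wz": -0.03, "claw": -1}, {"tx": 0, "ty": 0, "tz": -0.003, "wx": 0, "wy": 0, "wz": -0.03, "claw": -1}, {"tx": 0, "ty": 0, "tz": -0.003, "wx": 0, "wy": 0, "wz": -0.03, "claw": -1}, {"tx": 0, "ty": 0, "tz": -0.003, "wx": 0, "wy": 0, "wz": -0.03, "claw": -1}, {"tx": 0, "ty": 0, "tz": -0.003, "wx": 0, "wy": 0, "wz": -0.03, "claw": -1}, {"tx": 0, "ty": 0, "tz": -0.003, "wx": 0, "wy": 0, "wz": -0.03, "claw": -1}, {"tx": 0, "ty": 0, "tz": -0.003, "wx": 0, "wy": 0, "wz": -0.03, "claw": -1}]'

```text
clock: 23.45
tool_pos: [0.6199, -0.0001, 0.0595]
eef_rot: [0.617, 0.787, -0.0, -0.001]
contact_force: [-2.4, -1.3, 4.9]
opening: 0.133
finger_force: 20.0
```

```bash
python3 -c "
from m import *
feel(3)"
```

```text
23.45 p [ 6.199e-01 -1.000e-04  5.950e-02] yaw 13.74 F [-2.4 -1.3  4.9] M [-0.357  0.371 -0.017] t7 0.267 q7 -0.633
23.5 p [ 6.199e-01 -2.000e-04  5.960e-02] yaw 13.68 F [-2.1 -1.6  4.8] M [-0.356  0.341 -0.009] t7 -0.0069 q7 -0.634
23.55 p [ 6.198e-01 -2.000e-04  5.960e-02] yaw 13.82 F [-2.1 -2.4  5.2] M [-0.372  0.351 -0.047] t7 -0.156 q7 -0.632
```

Joint 7's torque is mostly drive friction, so the wrist moment Mz is the thing to watch (noise about 0.035). A rough look at the remaining gap tells how far to go quickly.

```bash
python3 -c "
from m import *
def proj(s,X):
    T=np.linalg.inv(s['cam_to_world']);c=(np.array(X)@T[:3,:3].T+T[:3,3])*[1,-1,-1]
    return cv2.projectPoints(c,np.zeros(3),np.zeros(3),s['K'],np.array(s['dist']))[0].reshape(-1,2)
t=dict(np.load('side4.npz'));n=vision.snapshot('side');np.savez('side5.npz',**n)
zs=np.arange(.008,.02,.002)
print(np.c_[zs*1000,proj(t,[(.6124,-.0216,z) for z in zs])].round(2))
g=cv2.cvtColor(t['image'],6);g2=cv2.cvtColor(n['image'],6)
c=322
print('start',list(range(210,226)));
for cc in(320,322,324): print(g[208:228,cc].tolist(),g2[208:228,cc].tolist())
P=heights(t);Q=heights(n)
for q in(P,Q): print((q[208:226,319:327,2].mean(1)*1000).round(1).tolist())
a=cv2.resize(t['image'][185:235,295:350],None,fx=7,fy=7,interpolation=cv2.INTER_CUBIC);b=cv2.resize(n['image'][185:235,295:350],None,fx=7,fy=7,interpolation=cv2.INTER_CUBIC)
cv2.imwrite('pics/g6.png',np.hstack([a,b]))
"
```

```text
[[  8.   320.7  220.44]
 [ 10.   320.78 219.87]
 [ 12.   320.87 219.29]
 [ 14.   320.95 218.71]
 [ 16.   321.04 218.13]
 [ 18.   321.12 217.55]]
start [210, 211, 212, 213, 214, 215, 216, 217, 218, 219, 220, 221, 222, 223, 224, 225]
[41, 43, 96, 121, 129, 135, 140, 140, 130, 61, 21, 39, 96, 104, 107, 113, 98, 88, 90, 103] [42, 46, 86, 111, 135, 154, 163, 168, 173, 157, 65, 35, 89, 121, 126, 135, 106, 94, 107, 123]
[47, 80, 98, 114, 133, 137, 138, 143, 140, 71, 24, 34, 94, 101, 106, 120, 96, 78, 90, 107] [47, 76, 99, 105, 123, 146, 152, 164, 169, 160, 80, 30, 50, 116, 127, 138, 105, 90, 111, 128]
[43, 83, 94, 114, 130, 131, 132, 134, 130, 78, 29, 35, 94, 104, 101, 111, 103, 88, 105, 104] [40, 67, 88, 98, 132, 139, 142, 143, 142, 139, 75, 27, 50, 115, 124, 125, 110, 107, 125, 125]
[40.5, 31.6, 28.1, 26.3, 25.0, 23.5, 22.5, 20.6, 19.6, 18.4, 16.0, 11.8, 8.3, 8.8, 8.0, 7.2, 3.8, 1.4]
[40.1, 30.2, 27.4, 25.0, 23.6, 21.7, 21.2, 18.9, 17.8, 16.5, 15.5, 13.2, 8.7, 8.7, 8.0, 7.3, 5.2, 1.1]
```

View pics/g6.png

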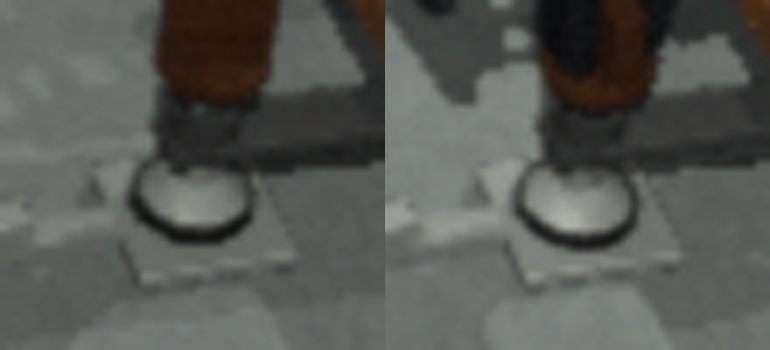

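The foot came down about 3 mm and now nearly closes on the plate (dark rim bottom at crop (580,243), gap roughly 0 to 3 mm). I continue in 0.17 rad steps, about 4 N each once it touches.

Call:
drive_tool --targets '[{"tx": 0, "ty": 0, "tz": -0.001, "wx": 0, "wy": 0, "wz": -0.02, "claw": -1}, {"tx": 0, "ty": 0, "tz": -0.001, "wx": 0, "wy": 0, "wz": -0.02, "claw": -1}, {"tx": 0, "ty": 0, "tz": -0.001, "wx": 0, "wy": 0, "wz": -0.02, "claw": -1}, {"tx": 0, "ty": 0, "tz": -0.001, "wx": 0, "wy": 0, "wz": -0.02, "claw": -1}, {"tx": 0, "ty": 0, "tz": -0.001, "wx": 0, "wy": 0, "wz": -0.02, "claw": -1}, {"tx": 0, "ty": 0, "tz": -0.001, "wx": 0, "wy": 0, "wz": -0.02, "claw": -1}, {"tx": 0, "ty": 0, "tz": -0.001, "wx": 0, "wy": 0, "wz": -0.02, "claw": -1}, {"tx": 0, "ty": 0, "tz": -0.001, "wx": 0, "wy": 0, "wz": -0.02, "claw": -1}]'

```text
clock: 24.4
tool_pos: [0.6199, -0.0001, 0.0591]
eef_rot: [0.681, 0.733, -0.0, -0.001]
contact_force: [-1.8, -1.6, 3.7]
opening: 0.132
finger_force: 20.0
```

```bash
python3 -c "
from m import *
feel(5)"
```

```text
24.4 p [ 6.199e-01 -1.000e-04  5.910e-02] yaw 4.2 F [-1.8 -1.6  3.7] M [-0.388  0.299  0.02 ] t7 0.1664 q7 -0.78
24.45 p [ 6.199e-01 -1.000e-04  5.920e-02] yaw 4.16 F [-1.3 -0.1  3.2] M [-0.348  0.264  0.061] t7 -0.0175 q7 -0.781
24.5 p [ 6.199e-01 -1.000e-04  5.910e-02] yaw 4.25 F [-0.9 -2.1  3.1] M [-0.444  0.278  0.025] t7 -0.1134 q7 -0.779
24.55 p [ 6.199e-01 -1.000e-04  5.920e-02] yaw 4.28 F [-0.7 -1.1  3.4] M [-0.339  0.284 -0.019] t7 -0.0184 q7 -0.779
24.6 p [ 6.199e-01 -1.000e-04  5.910e-02] yaw 4.29 F [-1.7 -1.2  4.8] M [-0.391  0.243 -0.035] t7 0.0169 q7 -0.779
```

Call:
drive_tool --targets '[{"tx": 0, "ty": 0, "tz": -0.0015, "wx": 0, "wy": 0, "wz": -0.02, "claw": -1}, {"tx": 0, "ty": 0, "tz": -0.0015, "wx": 0, "wy": 0, "wz": -0.02, "claw": -1}, {"tx": 0, "ty": 0, "tz": -0.0015, "wx": 0, "wy": 0, "wz": -0.02, "claw": -1}, {"tx": 0, "ty": 0, "tz": -0.0015, "wx": 0, "wy": 0, "wz": -0.02, "claw": -1}, {"tx": 0, "ty": 0, "tz": -0.0015, "wx": 0, "wy": 0, "wz": -0.02, "claw": -1}, {"tx": 0, "ty": 0, "tz": -0.0015, "wx": 0, "wy": 0, "wz": -0.02, "claw": -1}, {"tx": 0, "ty": 0, "tz": -0.0015, "wx": 0, "wy": 0, "wz": -0.02, "claw": -1}, {"tx": 0, "ty": 0, "tz": -0.0015, "wx": 0, "wy": 0, "wz": -0.02, "claw": -1}]'

```text
clock: 25.4
tool_pos: [0.6199, -0.0001, 0.0588]
eef_rot: [0.74, 0.673, 0.0, -0.001]
contact_force: [-1.3, -1.4, 2.4]
opening: 0.134
finger_force: 20.0
```

```bash
python3 -c "
from m import *
feel(3)"
```

```text
25.4 p [ 6.199e-01 -1.000e-04  5.880e-02] yaw -5.4 F [-1.3 -1.4  2.4] M [-0.408  0.152  0.033] t7 0.1586 q7 -0.927
25.45 p [ 6.199e-01 -1.000e-04  5.880e-02] yaw -5.45 F [-1.4 -1.4  2.2] M [-0.425  0.09   0.041] t7 -0.0228 q7 -0.927
25.5 p [ 6.199e-01 -1.000e-04  5.880e-02] yaw -5.35 F [-1.7 -1.8  2.6] M [-0.396  0.138  0.005] t7 -0.117 q7 -0.926
```

Still free (Mz ≈ 0.035). Another step.

Call:
drive_tool --targets '[{"tx": 0, "ty": 0, "tz": -0.0015, "wx": 0, "wy": 0, "wz": -0.02, "claw": -1}, {"tx": 0, "ty": 0, "tz": -0.0015, "wx": 0, "wy": 0, "wz": -0.02, "claw": -1}, {"tx": 0, "ty": 0, "tz": -0.0015, "wx": 0, "wy": 0, "wz": -0.02, "claw": -1}, {"tx": 0, "ty": 0, "tz": -0.0015, "wx": 0, "wy": 0, "wz": -0.02, "claw": -1}, {"tx": 0, "ty": 0, "tz": -0.0015, "wx": 0, "wy": 0, "wz": -0.02, "claw": -1}, {"tx": 0, "ty": 0, "tz": -0.0015, "wx": 0, "wy": 0, "wz": -0.02, "claw": -1}, {"tx": 0, "ty": 0, "tz": -0.0015, "wx": 0, "wy": 0, "wz": -0.02, "claw": -1}, {"tx": 0, "ty": 0, "tz": -0.0015, "wx": 0, "wy": 0, "wz": -0.02, "claw": -1}]'

```text
clock: 26.3
tool_pos: [0.6199, -0.0002, 0.0585]
eef_rot: [0.793, 0.609, 0.0, -0.001]
contact_force: [-0.8, -1.4, 0.2]
opening: 0.136
finger_force: 20.0
```

```bash
python3 -c "
from m import *
feel(3)"
```

```text
26.3 p [ 6.199e-01 -2.000e-04  5.850e-02] yaw -15.0 F [-0.8 -1.4  0.2] M [-0.437 -0.128  0.072] t7 0.1296 q7 -1.071
26.35 p [ 6.199e-01 -2.000e-04  5.850e-02] yaw -15.05 F [-0.7 -2.5 -0.4] M [-0.401 -0.101 -0.006] t7 -0.0434 q7 -1.072
26.4 p [ 6.199e-01 -1.000e-04  5.840e-02] yaw -14.95 F [-1.2 -3.1  0.6] M [-0.431 -0.041  0.069] t7 -0.1351 q7 -1.07
```

Call:
drive_tool --targets '[{"tx": 0, "ty": 0, "tz": -0.0015, "wx": 0, "wy": 0, "wz": -0.02, "claw": -1}, {"tx": 0, "ty": 0, "tz": -0.0015, "wx": 0, "wy": 0, "wz": -0.02, "claw": -1}, {"tx": 0, "ty": 0, "tz": -0.0015, "wx": 0, "wy": 0, "wz": -0.02, "claw": -1}, {"tx": 0, "ty": 0, "tz": -0.0015, "wx": 0, "wy": 0, "wz": -0.02, "claw": -1}, {"tx": 0, "ty": 0, "tz": 0, "wx": 0, "wy": 0, "wz": 0, "claw": -1}, {"tx": 0, "ty": 0, "tz": 0, "wx": 0, "wy": 0, "wz": 0, "claw": -1}, {"tx": 0, "ty": 0, "tz": -0.0015, "wx": 0, "wy": 0, "wz": -0.02, "claw": -1}, {"tx": 0, "ty": 0, "tz": -0.0015, "wx": 0, "wy": 0, "wz": -0.02, "claw": -1}]'

```text
clock: 27.2
tool_pos: [0.62, -0.0001, 0.0582]
eef_rot: [0.83, 0.558, 0.0, -0.001]
contact_force: [0.1, -1.6, -0.2]
opening: 0.134
finger_force: 20.0
```

```bash
python3 -c "
from m import *
feel(6)"
```

```text
27.2 p [ 6.20e-01 -1.00e-04  5.82e-02] yaw -22.2 F [ 0.1 -1.6 -0.2] M [-0.53  -0.191  0.113] t7 0.1134 q7 -1.178
27.25 p [ 6.199e-01 -1.000e-04  5.820e-02] yaw -22.24 F [ 1.  -1.8 -0.2] M [-0.43  -0.235  0.073] t7 -0.0609 q7 -1.179
27.3 p [ 6.199e-01 -1.000e-04  5.820e-02] yaw -22.15 F [ 0.  -2.5 -1.7] M [-0.502 -0.201 -0.019] t7 -0.1541 q7 -1.178
27.35 p [ 6.199e-01 -1.000e-04  5.820e-02] yaw -22.12 F [ 0.8 -1.5 -0.1] M [-0.462 -0.222 -0.01 ] t7 -0.063 q7 -1.177
27.4 p [ 6.20e-01 -1.00e-04  5.82e-02] yaw -22.11 F [ 1.2 -2.3 -0.6] M [-0.489 -0.247 -0.027] t7 -0.0291 q7 -1.177
27.45 p [ 6.199e-01 -1.000e-04  5.820e-02] yaw -22.11 F [ 0.8 -2.  -1.2] M [-0.521 -0.339 -0.06 ] t7 -0.0193 q7 -1.177
```

Call:
drive_tool --targets '[{"tx": 0, "ty": 0, "tz": 0, "wx": 0, "wy": 0, "wz": 0, "claw": -1}, {"tx": 0, "ty": 0, "tz": 0, "wx": 0, "wy": 0, "wz": 0, "claw": -1}, {"tx": 0, "ty": 0, "tz": -0.001, "wx": 0, "wy": 0, "wz": -0.02, "claw": -1}, {"tx": 0, "ty": 0, "tz": -0.001, "wx": 0, "wy": 0, "wz": -0.02, "claw": -1}, {"tx": 0, "ty": 0, "tz": -0.001, "wx": 0, "wy": 0, "wz": -0.02, "claw": -1}, {"tx": 0, "ty": 0, "tz": -0.001, "wx": 0, "wy": 0, "wz": -0.02, "claw": -1}, {"tx": 0, "ty": 0, "tz": -0.001, "wx": 0, "wy": 0, "wz": -0.02, "claw": -1}, {"tx": 0, "ty": 0, "tz": -0.001, "wx": 0, "wy": 0, "wz": -0.02, "claw": -1}]'

```text
clock: 28.25
tool_pos: [0.6199, -0.0001, 0.058]
eef_rot: [0.863, 0.504, 0.0, -0.001]
contact_force: [1.7, -2.1, -1.0]
opening: 0.135
finger_force: 20.0
```

```bash
python3 -c "
from m import *
feel(3)
n=vision.snapshot('side');np.savez('side6.npz',**n);g=cv2.cvtColor(n['image'],6)
for cc in(320,322,324): print(g[212:226,cc].tolist())
"
```

```text
28.25 p [ 6.199e-01 -1.000e-04  5.800e-02] yaw -29.41 F [ 1.7 -2.1 -1. ] M [-0.558 -0.423  0.098] t7 0.064 q7 -1.284
28.3 p [ 6.199e-01 -2.000e-04  5.800e-02] yaw -29.45 F [ 2.2 -1.6 -2.6] M [-0.56  -0.493  0.077] t7 -0.0926 q7 -1.285
28.35 p [ 6.199e-01 -2.000e-04  5.800e-02] yaw -29.36 F [ 1.1 -2.  -2.3] M [-0.584 -0.444 -0.02 ] t7 -0.1801 q7 -1.284
[143, 156, 160, 162, 163, 158, 77, 31, 61, 117, 126, 131, 105, 94]
[120, 155, 162, 165, 163, 157, 118, 46, 42, 115, 126, 136, 103, 88]
[114, 136, 141, 151, 155, 151, 101, 40, 37, 112, 122, 124, 110, 105]
```

Joint torque and Mz are both rising steadily, so contact has probably begun. One more 0.1 rad step should confirm it.

Call:
drive_tool --targets '[{"tx": 0, "ty": 0, "tz": 0, "wx": 0, "wy": 0, "wz": 0, "claw": -1}, {"tx": 0, "ty": 0, "tz": 0, "wx": 0, "wy": 0, "wz": 0, "claw": -1}, {"tx": 0, "ty": 0, "tz": 0, "wx": 0, "wy": 0, "wz": 0, "claw": -1}, {"tx": 0, "ty": 0, "tz": 0, "wx": 0, "wy": 0, "wz": -0.02, "claw": -1}, {"tx": 0, "ty": 0, "tz": 0, "wx": 0, "wy": 0, "wz": -0.02, "claw": -1}, {"tx": 0, "ty": 0, "tz": 0, "wx": 0, "wy": 0, "wz": -0.02, "claw": -1}, {"tx": 0, "ty": 0, "tz": 0, "wx": 0, "wy": 0, "wz": -0.02, "claw": -1}, {"tx": 0, "ty": 0, "tz": 0, "wx": 0, "wy": 0, "wz": -0.02, "claw": -1}]'

```text
clock: 29.2
tool_pos: [0.6199, -0.0002, 0.0578]
eef_rot: [0.889, 0.459, 0.0, -0.001]
contact_force: [2.6, -3.4, -5.7]
opening: 0.137
finger_force: 20.0
```

```bash
python3 -c "
from m import *
feel(3)"
```

```text
29.2 p [ 6.199e-01 -2.000e-04  5.780e-02] yaw -35.4 F [ 2.6 -3.4 -5.7] M [-0.639 -0.786  0.133] t7 0.0368 q7 -1.372
29.25 p [ 6.199e-01 -2.000e-04  5.780e-02] yaw -35.44 F [ 3.7 -2.7 -6.4] M [-0.561 -0.764  0.067] t7 -0.1053 q7 -1.372
29.3 p [ 6.199e-01 -2.000e-04  5.780e-02] yaw -35.36 F [ 3.9 -1.8 -6.5] M [-0.572 -0.783  0.029] t7 -0.1906 q7 -1.371
```

The rise is ambiguous because the gripper is now also pulling about 6 N up on the knob. I take that out and turn another 0.1 rad.

Call:
drive_tool --targets '[{"tx": 0, "ty": 0, "tz": -0.012, "wx": 0, "wy": 0, "wz": 0, "claw": -1}, {"tx": 0, "ty": 0, "tz": 0, "wx": 0, "wy": 0, "wz": 0, "claw": -1}, {"tx": 0, "ty": 0, "tz": 0, "wx": 0, "wy": 0, "wz": 0, "claw": -1}, {"tx": 0, "ty": 0, "tz": -0.002, "wx": 0, "wy": 0, "wz": -0.02, "claw": -1}, {"tx": 0, "ty": 0, "tz": -0.002, "wx": 0, "wy": 0, "wz": -0.02, "claw": -1}, {"tx": 0, "ty": 0, "tz": -0.002, "wx": 0, "wy": 0, "wz": -0.02, "claw": -1}, {"tx": 0, "ty": 0, "tz": -0.002, "wx": 0, "wy": 0, "wz": -0.02, "claw": -1}, {"tx": 0, "ty": 0, "tz": -0.002, "wx": 0, "wy": 0, "wz": -0.02, "claw": -1}]'

```text
clock: 30.1
tool_pos: [0.6199, -0.0002, 0.0575]
eef_rot: [0.911, 0.411, 0.0, -0.001]
contact_force: [3.5, -3.1, -1.8]
opening: 0.134
finger_force: 20.0
```

```bash
python3 -c "
from m import *
feel(3)"
```

```text
30.1 p [ 6.199e-01 -2.000e-04  5.750e-02] yaw -41.4 F [ 3.5 -3.1 -1.8] M [-0.792 -0.571  0.198] t7 0.0091 q7 -1.459
30.15 p [ 6.199e-01 -1.000e-04  5.750e-02] yaw -41.45 F [ 1.4 -3.4 -2.7] M [-0.733 -0.589  0.196] t7 -0.1255 q7 -1.459
30.2 p [ 6.20e-01 -1.00e-04  5.75e-02] yaw -41.36 F [ 2.1 -3.7 -2.2] M [-0.715 -0.583  0.071] t7 -0.2069 q7 -1.458
```

Mz is now 0.20 against 0.04 free, so contact is clear: roughly 8 to 14 N. I back off 0.2 rad (about 5 N) for a light rest.

Call:
drive_tool --targets '[{"tx": 0, "ty": 0, "tz": 0.003, "wx": 0, "wy": 0, "wz": 0.038, "claw": -1}, {"tx": 0, "ty": 0, "tz": 0.003, "wx": 0, "wy": 0, "wz": 0.038, "claw": -1}, {"tx": 0, "ty": 0, "tz": 0.003, "wx": 0, "wy": 0, "wz": 0.038, "claw": -1}, {"tx": 0, "ty": 0, "tz": 0.003, "wx": 0, "wy": 0, "wz": 0.038, "claw": -1}, {"tx": 0, "ty": 0, "tz": 0.003, "wx": 0, "wy": 0, "wz": 0.038, "claw": -1}, {"tx": 0, "ty": 0, "tz": 0, "wx": 0, "wy": 0, "wz": 0, "claw": -1}, {"tx": 0, "ty": 0, "tz": 0, "wx": 0, "wy": 0, "wz": 0, "claw": -1}, {"tx": 0, "ty": 0, "tz": 0, "wx": 0, "wy": 0, "wz": 0, "claw": -1}]'

```text
clock: 31.0
tool_pos: [0.6199, -0.0001, 0.0579]
eef_rot: [0.866, 0.5, 0.0, -0.001]
contact_force: [2.7, -4.0, -0.8]
opening: 0.134
finger_force: 20.0
```

```bash
python3 -c "
from m import *
feel(2)"
```

```text
31.0 p [ 6.199e-01 -1.000e-04  5.790e-02] yaw -29.95 F [ 2.7 -4.  -0.8] M [-0.696 -0.622  0.042] t7 -0.0291 q7 -1.293
31.05 p [ 6.199e-01 -1.000e-04  5.790e-02] yaw -29.94 F [ 3.2 -3.7 -0.6] M [-0.786 -0.567  0.113] t7 -0.026 q7 -1.293
```

Call:
drive_tool --targets '[{"tx": 0, "ty": 0, "tz": 0, "wx": 0, "wy": 0, "wz": -0.02, "claw": -1}, {"tx": 0, "ty": 0, "tz": 0, "wx": 0, "wy": 0, "wz": -0.02, "claw": -1}, {"tx": 0, "ty": 0, "tz": 0, "wx": 0, "wy": 0, "wz": 0.02, "claw": -1}, {"tx": 0, "ty": 0, "tz": 0, "wx": 0, "wy": 0, "wz": 0.02, "claw": -1}, {"tx": 0, "ty": 0, "tz": 0, "wx": 0, "wy": 0, "wz": 0, "claw": -1}, {"tx": 0, "ty": 0, "tz": 0, "wx": 0, "wy": 0, "wz": -0.02, "claw": -1}, {"tx": 0, "ty": 0, "tz": 0, "wx": 0, "wy": 0, "wz": -0.02, "claw": -1}, {"tx": 0, "ty": 0, "tz": 0, "wx": 0, "wy": 0, "wz": -0.02, "claw": -1}]'

```text
clock: 31.85
tool_pos: [0.6199, -0.0001, 0.0578]
eef_rot: [0.881, 0.473, 0.0, -0.001]
contact_force: [2.7, -3.1, -1.8]
opening: 0.135
finger_force: 20.0
```

```bash
python3 -c "
from m import *
feel(3)"
```

```text
31.85 p [ 6.199e-01 -1.000e-04  5.780e-02] yaw -33.59 F [ 2.7 -3.1 -1.8] M [-0.789 -0.702  0.144] t7 0.0488 q7 -1.346
31.9 p [ 6.199e-01 -1.000e-04  5.780e-02] yaw -33.63 F [ 3.1 -3.6 -1.4] M [-0.722 -0.679  0.169] t7 -0.1059 q7 -1.347
31.95 p [ 6.199e-01 -1.000e-04  5.780e-02] yaw -33.55 F [ 3.9 -2.9 -1. ] M [-0.819 -0.699  0.051] t7 -0.1921 q7 -1.345
```

Consistent at about 6 to 9 N. I release and retreat upward.

Call:
drive_tool --targets '[{"tx": 0, "ty": 0, "tz": 0, "wx": 0, "wy": 0, "wz": 0.02, "claw": -1}, {"tx": 0, "ty": 0, "tz": 0, "wx": 0, "wy": 0, "wz": 0.02, "claw": -1}, {"tx": 0, "ty": 0, "tz": 0, "wx": 0, "wy": 0, "wz": 0, "claw": 0}, {"tx": 0, "ty": 0, "tz": 0, "wx": 0, "wy": 0, "wz": 0, "claw": 0}, {"tx": 0, "ty": 0, "tz": 0, "wx": 0, "wy": 0, "wz": 0, "claw": 0}, {"tx": 0, "ty": 0, "tz": 0, "wx": 0, "wy": 0, "wz": 0, "claw": 0}, {"tx": 0, "ty": 0, "tz": 0, "wx": 0, "wy": 0, "wz": 0, "claw": 0}, {"tx": 0, "ty": 0, "tz": 0, "wx": 0, "wy": 0, "wz": 0, "claw": 0}]'

```text
clock: 32.75
tool_pos: [0.6198, 0.0001, 0.0579]
eef_rot: [0.871, 0.492, 0.0, -0.001]
contact_force: [-1.0, 0.6, 0.1]
opening: 0.499
finger_force: 0.0
```

Call:
drive_tool --targets '[{"tx": 0, "ty": 0, "tz": 0.5, "wx": 0, "wy": 0, "wz": 0, "claw": 0}, {"tx": 0, "ty": 0, "tz": 0.8, "wx": 0, "wy": 0, "wz": 0, "claw": 0}, {"tx": 0, "ty": 0, "tz": 0.8, "wx": 0, "wy": 0, "wz": 0, "claw": 0}, {"tx": 0, "ty": 0, "tz": 0.8, "wx": 0, "wy": 0, "wz": 0, "claw": 0}, {"tx": -0.8, "ty": 0, "tz": 0.5, "wx": 0, "wy": 0, "wz": 0, "claw": 0}, {"tx": -0.8, "ty": 0.8, "tz": 0, "wx": 0, "wy": 0, "wz": 0, "claw": 0}, {"tx": -0.8, "ty": 0.8, "tz": 0, "wx": 0, "wy": 0, "wz": 0, "claw": 0}, {"tx": 0, "ty": 0, "tz": 0, "wx": 0, "wy": 0, "wz": 0, "claw": 0}]'

```text
clock: 33.55
tool_pos: [0.5449, 0.0523, 0.1618]
eef_rot: [0.869, 0.495, 0.001, -0.002]
contact_force: [0.3, 0.1, 0.3]
opening: 0.499
finger_force: 0.0
```

```bash
python3 -c "
from m import *
st()
t=vision.snapshot('side');n=np.load('side6.npz')
a=cv2.resize(t['image'][185:235,295:350],None,fx=7,fy=7,interpolation=cv2.INTER_CUBIC)
cv2.imwrite('pics/g7.png',np.hstack([a,cv2.resize(t['image'],(467,350))])[:, :800])
g=cv2.cvtColor(t['image'],6)
for cc in(320,322,324): print(g[212:226,cc].tolist())
f=lambda c,o:(np.array(c)+.5)/7-.5+o
s0=np.load('side4.npz')['image'][215:232,305:345].astype(int); d=abs(t['image'][222:232,308:342].astype(int)-np.load('side4.npz')['image'][222:232,308:342]).mean();print('plate-edge diff',d)"
```

```text
t 33.55 p [0.5449 0.0523 0.1618] yaw_y(deg) -30.66 z [-0.001  0.004 -1.   ] F [0.33 0.15 0.31] M [ 0.005 -0.055  0.017] op 0.499 ff 0.0 q7 -1.38
[142, 156, 158, 157, 160, 153, 79, 32, 61, 112, 122, 129, 104, 92]
[118, 150, 158, 160, 157, 154, 115, 46, 41, 111, 124, 133, 100, 86]
[109, 130, 136, 147, 151, 147, 98, 39, 37, 110, 119, 121, 106, 103]
plate-edge diff 9.908823529411764
```

View pics/g7.png

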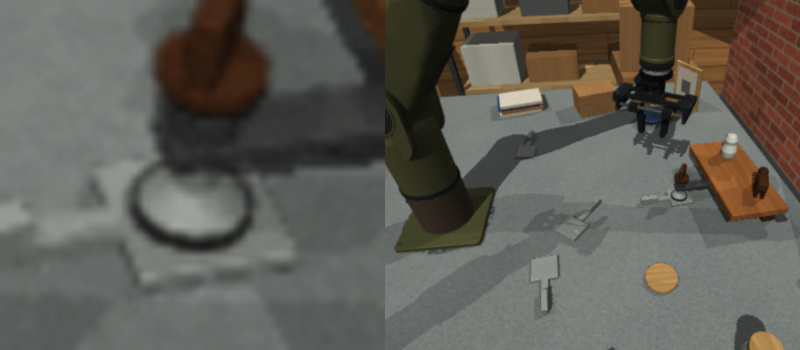

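The foot rests on the plate at about (192,235) in the left crop, the plate has not shifted, and the figurines and counter items are in place. Handing in.

```bash
python3 -c "
from plant import workorder
print(workorder.finish_job())"
```

```text
the job is handed in; nothing more can be done
None
```

I laid the glide flat under the front foot, its plate within about 3 mm of the foot's axis by camera, and turned the knob down until the foot rested on it at an estimated 4–8 N; the job was handed in at about 34 s, and no verdict came back.

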